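Pack the slicer inserts away with guards between them

ROBOT

A 6-joint arm with a two-finger parallel gripper is mounted at the origin on a cart in front of the work surface, level with it; the furniture and walls round the work are solid. World frame = base frame: x ahead of the robot, y to its left, z up, the work surface at z = 0. Lengths are in m, angles in rad, forces in N, time in s.
With the tool pointing down it reaches from about 0.3 to 0.775 m from the base axis. Payload 14.6 kg.
Tool frame: the origin (TCP) lies midway between the tips of the shut fingers; the grasp point (between the pads) lies 19 mm behind it (ctrl.grip_depth is the z of the grasp point in the tool frame, in m); z points along the fingers, y is the line along which they close (so a half turn about z gives the same grasp; the last joint's range is limited). The gripper opens to 94 mm and grips with 3 to 60 N. Pads are 16 mm wide; open, the fingers measure 119 mm over their backs; the gripper's body (75 mm by 177 mm) begins 78 mm behind the grasp point.
Start: joints at [-1.271, 0.3, 1.521, -0, 1.321, -0.067], TCP at [0.197, -0.513, 0.205] pointing down, gripper open.
Joint ranges: [-3.03, 3.03], [-0.79, 2.21], [0.23, 2.52], [-1.04, 4.18], [0, 3.07], [-2.55, 2.55]. Speed limits (rad/s): [2.22, 2.22, 2.57, 3.14, 3.14, 3.14].

INTERFACE

Orientations are given as [roll, pitch, yaw] about the fixed x, y, z axes, in that order (R = Rz(yaw) Ry(pitch) Rx(roll)).
In Python, from station import ctrl gives the robot as it stands. The module is installed in compiled form; this text tells all that it offers.
- The arm moves only by the tool carry_out, never from a script. Its argument "commands" is a list of rows, each a list of 3 entries, a list of its own where there are three numbers: the closure, from 0 (fully open) to 1 (shut), then the shift along the tool's x, y, z in mm, then the turn, a rotation vector about the tool's x, y, z in rad. In form: [[gripper, [tx, ty, tz], [wx, wy, wz]], ...]. A call has 1 to 10 rows; each row shifts and turns the commanded pose from where the row before left it, along the tool's axes as they then stand; what a row does not reach is not made up. A row lasts 1/8 s, in which the tool goes at most 62.5 mm and 10.7 degrees, less where a joint would pass 70% of its speed; a pose out of reach is approached as far as the arm can. A call with a gripper value outside its range is refused whole. The fingers move at their own pace and stop on an object; "squeeze" is the grip in N (left out, the last holds). Time passes only in rows, so rows that do not move let the fingers close. It gives the time, the measured TCP pose, the force, the opening and the grip force at its end, in the units of the state.
- ctrl.get_obs(): the state, without advancing time (a new reading comes with each control period).
- ctrl.camera(name): name is "scene" or "top"; returns a dict with "img" (400x640x3 uint8, blue, green, red), "camera_matrix" (3x3 intrinsics, pixels), "k1" (the pictures are not rectified: a ray, as slopes to the right and down, at radius r is drawn at 1 + k1 r^2 times it, then the intrinsics apply), "rvec" (rotation vector, rad) and "tvec" (3), from world to camera coordinates, as OpenCV has them. Camera axes: x right, y down, z forward; pixel columns grow to the right and rows downward; lengths in m; the calibration is good to about 2 mm. A picture is of the moment at which its call begins. There is no depth.
- ctrl.hand_in(): hands the job in; it is judged then, once.
Trained networks look in the newest picture that a camera, given by its name, has taken for a name from the list of things; names that differ only in an ending like _2 or _b are one class to them, and where a whole thing is asked for, a point or a joint stands for the part that bears it (a point fixed in the world has none). Each returns a list of dicts, best first, with "score" (0 to 1); they miss things now and then, are a little off and sometimes report something else, mostly with a low value. They report only what shows in the picture. A call takes as long as a camera call.
- ctrl.outline_of(thing, camera): "region" (400x640 bool, what is visible of it).
- ctrl.place_of(thing, camera): "at" ([x, y, z] in m, in world coordinates, good to about 4 mm: a listed point, or the origin of a listed thing).
The state is a dict: "time_s": time; "qpos": joint angles; "joint_vel": joint speeds; "tau": joint torques, N m; "ee_pos": TCP position; "eef_rot": TCP orientation; "force": force on the tool from outside, world axes, zero at the start; "moment": the same for the moment, N m; "grip_width": finger opening in m; "grip_force": force on a finger pad.
Only numpy, scipy, OpenCV 4.12 (cv2) and the standard library are available. Lean on these libraries where they do the work, as an engineer would, in place of code of your own. Each camera call takes 0.05 s, during which the arm holds its last target. There are 200 camera calls.

TASK

Take every slicer insert down from the drip-dry rack - slide each up until its stud is at the wide end of the keyhole and lift it off - and stack them flat, cutting face up and lengthwise, in the grey caddy with a cork guard sheet under every insert, the bottom one too, so that no blades touch. Do not disturb the onion, the garlic or the salt shaker.

Things in the scene. Friction and masses are not known exactly. Their poses are not given: they have to be found in the camera images.
- insert_1: slicer insert (coarse grater): green plastic frame, steel cutting face; 160 (x) x 52 (y) x 9 mm (z), 0.11-0.18 kg; origin at the centre of its underside, z out of the cutting face, +x to the keyhole end. Keyhole on its centre line: slot 12 wide from x = 42 to 66, wide end 23 wide from x = 17 to 42 (middle 29.5). One of the four may be absent
- insert_2: slicer insert (slicing blade): orange plastic frame, steel cutting face; 160 (x) x 52 (y) x 9 mm (z), 0.11-0.18 kg; origin at the centre of its underside, z out of the cutting face, +x to the keyhole end. Keyhole on its centre line: slot 12 wide from x = 42 to 66, wide end 23 wide from x = 17 to 42 (middle 29.5). One of the four may be absent
- insert_3: slicer insert (fine grater): white plastic frame, steel cutting face; 160 (x) x 52 (y) x 9 mm (z), 0.11-0.18 kg; origin at the centre of its underside, z out of the cutting face, +x to the keyhole end. Keyhole on its centre line: slot 12 wide from x = 42 to 66, wide end 23 wide from x = 17 to 42 (middle 29.5). One of the four may be absent
- insert_4: slicer insert (julienne cutter): blue plastic frame, steel cutting face; 160 (x) x 52 (y) x 9 mm (z), 0.11-0.18 kg; origin at the centre of its underside, z out of the cutting face, +x to the keyhole end. Keyhole on its centre line: slot 12 wide from x = 42 to 66, wide end 23 wide from x = 17 to 42 (middle 29.5). One of the four may be absent
- guard_1: cork guard sheet, 156 (x) x 52 (y) x 10 mm, 0.05 kg; origin at the centre of its underside. The four are alike; at first they lie flat side by side in two piles of two (guard_3 on guard_1, guard_4 on guard_2), 60 mm apart, on a grey silicone mat (3 mm thick) on the wooden board, whose top is at z = 0.065
- guard_2: cork guard sheet, 156 (x) x 52 (y) x 10 mm, 0.05 kg; origin at the centre of its underside. The four are alike; at first they lie flat side by side in two piles of two (guard_3 on guard_1, guard_4 on guard_2), 60 mm apart, on a grey silicone mat (3 mm thick) on the wooden board, whose top is at z = 0.065
- guard_3: cork guard sheet, 156 (x) x 52 (y) x 10 mm, 0.05 kg; origin at the centre of its underside. The four are alike; at first they lie flat side by side in two piles of two (guard_3 on guard_1, guard_4 on guard_2), 60 mm apart, on a grey silicone mat (3 mm thick) on the wooden board, whose top is at z = 0.065
- guard_4: cork guard sheet, 156 (x) x 52 (y) x 10 mm, 0.05 kg; origin at the centre of its underside. The four are alike; at first they lie flat side by side in two piles of two (guard_3 on guard_1, guard_4 on guard_2), 60 mm apart, on a grey silicone mat (3 mm thick) on the wooden board, whose top is at z = 0.065
- rack: fixed steel rack, 372 mm wide (y), on the wooden board; origin on the board under its middle, x away from the robot. Its face slopes 38 deg from level, low edge towards the robot: two flat cross rails carry the inserts; between the rails nothing lies within 7 mm behind their face. A hung insert's origin is 82 mm above the rack's. Headed studs on the upper rail at y = -150, -50, 50, 150
- stud_1 (a point): foot of stud 1, on the face of the rack's upper rail; axes as the rack's (z up). It stands square to the slope: neck 8 mm diameter, 12.5 long, then a head 17 diameter, 4 thick. An insert comes off only with the head in the wide end of its keyhole; as found, +x is up the slope and the neck is at insert x = 62
- stud_2 (a point): foot of stud 2, on the face of the rack's upper rail; axes as the rack's (z up). It stands square to the slope: neck 8 mm diameter, 12.5 long, then a head 17 diameter, 4 thick. An insert comes off only with the head in the wide end of its keyhole; as found, +x is up the slope and the neck is at insert x = 62
- stud_3 (a point): foot of stud 3, on the face of the rack's upper rail; axes as the rack's (z up). It stands square to the slope: neck 8 mm diameter, 12.5 long, then a head 17 diameter, 4 thick. An insert comes off only with the head in the wide end of its keyhole; as found, +x is up the slope and the neck is at insert x = 62
- stud_4 (a point): foot of stud 4, on the face of the rack's upper rail; axes as the rack's (z up). It stands square to the slope: neck 8 mm diameter, 12.5 long, then a head 17 diameter, 4 thick. An insert comes off only with the head in the wide end of its keyhole; as found, +x is up the slope and the neck is at insert x = 62
- caddy_floor (a point): centre of the floor of the fixed grey storage caddy, 6 mm above the board; x along its length, z up. Four corner angles, tops 78 mm above this floor, leave a space 170 (x) x 62 (y) for the stack; the long sides are open over the middle 130 mm for the fingers, and there the floor is only 40 wide
- onion: onion, 82 mm wide, 94 high, origin at its underside; a bystander on the board
- garlic: garlic bulb, 60 mm wide, 58 high, origin at its underside; a bystander on the board
- salt_shaker: salt shaker, 44 mm wide, 90 high, origin at its underside; a bystander on the board

How it is judged:
By the outcome, as a careful person would: the job done as asked, in the order asked, and still so for the second after the job is handed in, with the robot touching nothing.
Of insert_1, insert_2, insert_3, insert_4 only 3 to 4 are there at a start; the rules pass over those that are not, and their reading is None.
At some moment in a run one of guard_1, guard_2, guard_3, guard_4 may be knocked a few centimetres aside while the robot is not near it.
Once in a run the grip may slacken for a moment while it holds something.
It also fails if it takes over 210 s, if anything falls off the work surface, if the arm or the gripper's body presses on something with over 40 N, if the wrist force passes 120 N, or if a joint passes its speed limit or range.

## Working session

There is one attempt and no reset: what is moved stays moved. The work goes in short steps, Python scripts to look and compute and a tool call to move; the robot and the scene stay as the last step left them, time stands still between calls to the robot, and variables do not carry over. Pictures are saved under pics/ and viewed, at most 14 in all, crops included, and the job is handed in when it is done.

Besides the shell and the picture viewer there is one more tool, called after ">>>" by a JSON object that holds its "api" and its "payload". carry_out: Moves the arm, as the interface text tells. Its arguments: {"type":"object","properties":{"commands":{"type":"array","items":{"type":"array"}},"squeeze":{"type":"number"}},"required":["commands"]}

```bash
mkdir -p pics; python3 - <<'E'
from station import ctrl
import cv2,numpy as np
for c in("scene","top"):
    d=ctrl.camera(c);cv2.imwrite(f"pics/{c}0.png",d["img"])
    R=cv2.Rodrigues(np.array(d["rvec"]))[0];print(c,d["k1"],np.array(d["camera_matrix"]).round(1).tolist(),"campos",(-R.T@np.array(d["tvec"])).round(3),R.round(3).tolist())
    for t in["insert_1","insert_2","insert_3","insert_4","guard_1","rack","stud_1","caddy_floor","onion","garlic","salt_shaker"]:
        print(t,[(round(float(r["score"]),2),np.round(r["at"],3).tolist()) for r in ctrl.place_of(t,c)][:6])
o=ctrl.get_obs();print(o)
E
```

```text
scene -0.0635952590314643 [[386.2, 0.0, 320.9], [0.0, 386.2, 202.4], [0.0, 0.0, 1.0]] campos [0.159 0.675 0.788] [[-0.834, -0.551, 0.009], [-0.352, 0.52, -0.778], [0.424, -0.652, -0.628]]
insert_1 [(0.77, [0.668, 0.176, 0.147]), (0.77, [0.658, -0.029, 0.149]), (0.58, [0.666, 0.078, 0.143])]
insert_2 [(0.77, [0.668, 0.176, 0.147]), (0.77, [0.658, -0.029, 0.149]), (0.58, [0.666, 0.078, 0.143])]
insert_3 [(0.77, [0.668, 0.176, 0.147]), (0.77, [0.658, -0.029, 0.149]), (0.58, [0.666, 0.078, 0.143])]
insert_4 [(0.77, [0.668, 0.176, 0.147]), (0.77, [0.658, -0.029, 0.149]), (0.58, [0.666, 0.078, 0.143])]
guard_1 [(0.81, [0.46, 0.336, 0.079]), (0.67, [0.454, 0.231, 0.067]), (0.66, [0.461, 0.34, 0.072]), (0.64, [0.457, 0.23, 0.081]), (0.39, [0.698, -0.129, 0.188]), (0.29, [0.718, 0.166, 0.185])]
rack [(0.73, [0.655, 0.023, 0.069])]
stud_1 [(0.86, [0.706, -0.03, 0.184]), (0.78, [0.713, 0.073, 0.184]), (0.76, [0.696, -0.13, 0.189]), (0.69, [0.718, 0.171, 0.186])]
caddy_floor [(0.69, [0.465, -0.253, 0.076])]
onion [(0.77, [0.452, 0.102, 0.062])]
garlic [(0.63, [0.475, 0.008, 0.065])]
salt_shaker 
[... 1295 characters left out ...]
0.7, [0.448, -0.059, 0.064])]
{'time_s': 1.2, 'qpos': array([-1.27060482e+00,  2.99927642e-01,  1.52099568e+00,  2.10281898e-05,
        1.32070712e+00, -6.66079969e-02]), 'joint_vel': array([ 0.00078188, -0.00142561,  0.00053691,  0.00102053,  0.00064103,
       -0.00021938]), 'tau': array([-1.03584280e-03, -5.31669581e+01, -3.52917266e+01,  7.08134961e-02,
        2.13268009e-02, -5.36482645e-07]), 'ee_pos': array([ 0.19724168, -0.51340506,  0.20543224]), 'eef_rot': array([-3.14155631e+00, -2.28436875e-05,  3.66794302e-01]), 'force': array([ 0.56858939, -0.04893996, -0.34790167]), 'moment': array([-0.01652886,  0.01626396, -0.00914906]), 'grip_force': 0.0, 'grip_width': 0.0942746260159004}
```

View pics/scene0.png

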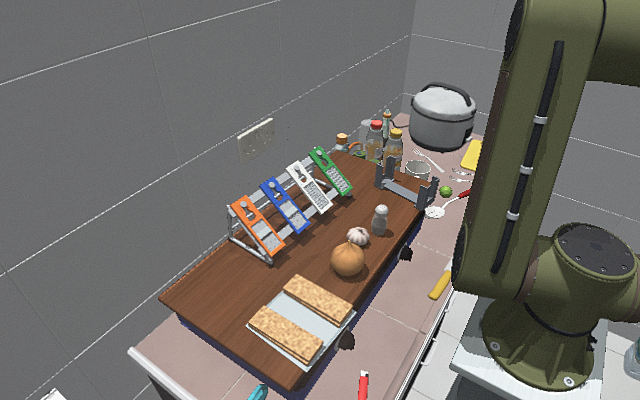

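View pics/top0.png

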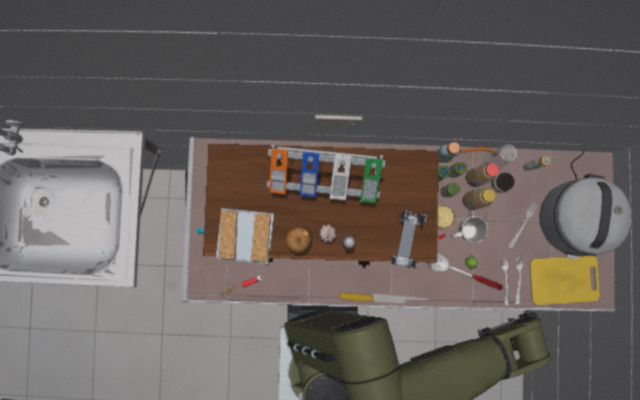

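The pictures show all four inserts hung: orange (279,172), blue (310,175), white (341,176) and green (371,180) in the top view. The guard piles are at (228,235) and (261,237), the caddy at (407,238), and the bystanders lie between. Next I fit the yaws and centres.

```bash
cat > h.py <<'E'
from station import ctrl
import cv2,numpy as np
from scipy.spatial.transform import Rotation as Ro
def onplane(d,px,z):
    K=np.array(d["camera_matrix"]);k=d["k1"];R=cv2.Rodrigues(np.array(d["rvec"]))[0];t=np.array(d["tvec"])
    px=np.asarray(px,float)
    u=cv2.undistortPoints(px.reshape(-1,1,2),K,np.array([k,0,0,0.]))[:,0]
    D=np.c_[u,np.ones(len(u))]@R;c=-R.T@t
    return (c+D*((z-c[2])/D[:,2])[:,None])[:,:2]
def rect(d,mask,z):
    v,u=np.nonzero(mask);P=onplane(d,np.c_[u,v],z)
    (c,(w,h),a)=cv2.minAreaRect((P*1000).astype(np.float32))
    a=np.radians(a)
    if w<h:w,h,a=h,w,a+np.pi/2
    a=(a+np.pi/2)%np.pi-np.pi/2
    return np.round(np.array(c)/1000,4),P.mean(0).round(4),round(w),round(h),round(float(a),3),P
def rp(p,rpy):  # pose print helper: target minus measured, in tool frame
    o=ctrl.get_obs();R=Ro.from_euler('xyz',o["eef_rot"]);T=Ro.from_euler('xyz',rpy)
    return (R.inv().apply(np.array(p)-o["ee_pos"])*1000).round(1),(R.inv()*T).as_rotvec().round(3)
E
python3 - <<'E'
from h import *
S=[];I=[]
for c in("top","scene"):
    d=ctrl.camera(c)
    for t,z in(("guard_1",.088),("caddy_floor",.071),("insert_1",.15)):
        for r in ctrl.outline_of(t,c):
            if r["score"]>.4:
                q=rect(d,r["region"],z);print(c,t,round(float(r["score"]),2),q[:5],len(q[5]))
                if t=="caddy_floor" and c=="top":
                    P=q[5];
                    for lo in np.arange(.37,.56,.02):
                        m=(P[:,0]>lo)&(P[:,0]<lo+.02)
                        if m.any():print(" x",lo.round(2),P[m,1].min().round(4),P[m,1].max().round(4),P[m,1].mean().round(4))
    for k in range(2):
        if k: d=ctrl.camera(c)
        S+=[r["at"] for r in ctrl.place_of("stud_1",c) if r["score"]>.5]
        I+=[r["at"] for r in ctrl.place_of("insert_1",c) if r["score"]>.5]
        print([np.round(r["at"],3) for r in ctrl.place_of("caddy_floor",c)])
S=np.array(S);I=np.array(I)
def fit(P):
    k=np.round((P[:,1]-.02)/.1-.5)*.1+.05
    # p = o + k*(−sin a, cos a)
    from scipy.optimize import least_squares
    f=lambda v:np.r_[P[:,0]-(v[0]-k*np.sin(v[2])),P[:,1]-(v[1]+k*np.cos(v[2]))]
    r=least_squares(f,[.7,.02,-.07]);return r.x.round(4),np.abs(r.fun).max().round(4),P[:,2].mean().round(4)
print(fit(S));print(fit(I))
E
```

```text
top guard_1 0.79 (array([0.4639, 0.3416]), array([0.464 , 0.3403]), 157, 58, -0.025) 774
top guard_1 0.67 (array([0.6785, 0.0175]), array([0.6932, 0.0178]), 374, 138, 1.506) 595
top guard_1 0.64 (array([0.4549, 0.2308]), array([0.4549, 0.2309]), 150, 53, -0.028) 700
top caddy_floor 0.95 (array([ 0.4645, -0.2641]), array([ 0.4656, -0.2608]), 187, 86, -0.196) 905
 x 0.37 -0.2914 -0.2105 -0.2542
 x 0.39 -0.2845 -0.2103 -0.2438
 x 0.41 -0.2704 -0.2268 -0.2489
 x 0.43 -0.2735 -0.2329 -0.2528
 x 0.45 -0.2798 -0.2359 -0.2565
 x 0.47 -0.283 -0.2389 -0.2607
 x 0.49 -0.286 -0.2421 -0.2638
 x 0.51 -0.3196 -0.2416 -0.2765
 x 0.53 -0.3229 -0.2347 -0.2787
 x 0.55 -0.2785 -0.2378 -0.2559
top insert_1 0.95 (array([0.6627, 0.0746]), array([0.6621, 0.0754]), 145, 53, -0.037) 658
top insert_1 0.87 (array([0.669 , 0.1781]), array([0.6677, 0.1762]), 144, 59, -0.016) 708
top insert_1 0.86 (array([ 0.6497, -0.1259]), array([ 0.6477, -0.1251]), 149, 56, -0.151) 699
top insert_1 0.79 (array([ 0.6552, -0.0262]), array([ 0.6552, -0.0252]), 144, 56, -0.053) 677
[array([ 0.456, -0.259,  0.071])]
[array([ 0.461, 
[... 412 characters left out ...]
[ 0.484 , -0.3119]), array([ 0.4731, -0.2882]), 247, 186, -0.181) 1253
scene insert_1 0.87 (array([0.6775, 0.1696]), array([0.6653, 0.175 ]), 235, 55, -0.414) 1123
scene insert_1 0.7 (array([ 0.66  , -0.1309]), array([ 0.6535, -0.1273]), 264, 57, -0.594) 852
scene insert_1 0.7 (array([0.6725, 0.0708]), array([0.6617, 0.0762]), 243, 55, -0.476) 987
scene insert_1 0.56 (array([ 0.6646, -0.03  ]), array([ 0.6564, -0.0268]), 253, 57, -0.543) 886
[array([ 0.465, -0.253,  0.076])]
[array([ 0.461, -0.251,  0.076]), array([ 0.703, -0.029,  0.186])]
(array([ 0.7084,  0.0188, -0.0689]), np.float64(0.0041), np.float64(0.1849))
(array([ 0.6589,  0.0229, -0.0713]), np.float64(0.0035), np.float64(0.1461))
```

```bash
cat >> h.py <<'E'
import json,math
def plan(wps,start=None,g=0):
    """wps: list of (xyz, rpy, maxstep_mm[, gripper]); prints rows in tool axes"""
    o=ctrl.get_obs()
    p,R=(np.array(o["ee_pos"]),Ro.from_euler('xyz',o["eef_rot"])) if start is None else (np.array(start[0]),Ro.from_euler('xyz',start[1]))
    rows=[]
    for w in wps:
        T=Ro.from_euler('xyz',w[1]);q=np.array(w[0]);
        n=max(math.ceil(np.linalg.norm(q-p)*1000/w[2]),math.ceil((R.inv()*T).magnitude()/.18),1)
        for i in range(n):
            k=n-i
            d=R.inv().apply((q-p)/k)*1000;rv=(R.inv()*T).as_rotvec()/k
            d=d.round(1);rv=rv.round(3)
            rows.append([g,d.tolist(),rv.tolist()])
            p=p+R.apply(d/1000);R=R*Ro.from_rotvec(rv)
        rows.append("--")
    print(json.dumps(rows).replace(' ','').replace('-0.0,','0,').replace('0.0,','0,'));return p,R
PI=math.pi
DN=lambda yaw:[PI,0,yaw]
E
python3 - <<'E'
from h import *
plan([([.462,.341,.15],DN(-.026),58),([.462,.341,.0795],DN(-.026),40)])
E
```

```text
[[0,[34.6,-43.9,3.5],[0,0,0.025]],[0,[33.5,-44.8,3.5],[0,0,0.025]],[0,[32.4,-45.6,3.5],[0,0,0.024]],[0,[31.3,-46.3,3.5],[0,0,0.025]],[0,[30.1,-47.1,3.5],[0,0,0.024]],[0,[28.9,-47.8,3.4],[0,0,0.025]],[0,[27.7,-48.5,3.5],[0,0,0.024]],[0,[26.6,-49.2,3.4],[0,0,0.025]],[0,[25.3,-49.8,3.5],[0,0,0.024]],[0,[24.1,-50.4,3.4],[0,0,0.025]],[0,[22.9,-51.0,3.5],[0,0,0.024]],[0,[21.6,-51.6,3.4],[0,0,0.025]],[0,[20.3,-52.1,3.5],[0,0,0.024]],[0,[19.1,-52.6,3.4],[0,0,0.025]],[0,[17.8,-53.0,3.5],[0,0,0.024]],[0,[16.4,-53.5,3.4],[0,0,0.025]],"--",[0,[0,0,35.3],[0,0,-0.0]],[0,[0,0,35.2],[0,0,-0.0]],"--"]
```

>>> {"api": "carry_out", "payload": {"commands": [[0,[34.6,-43.9,0],[0,0,0.025]],[0,[33.5,-44.8,0],[0,0,0.025]],[0,[32.4,-45.6,0],[0,0,0.024]],[0,[31.3,-46.3,0],[0,0,0.025]],[0,[30.1,-47.1,0],[0,0,0.024]],[0,[28.9,-47.8,0],[0,0,0.025]],[0,[27.7,-48.5,0],[0,0,0.024]],[0,[26.6,-49.2,0],[0,0,0.025]],[0,[25.3,-49.8,0],[0,0,0.024]],[0,[24.1,-50.4,0],[0,0,0.025]]], "squeeze": 40}}

```text
time_s: 3.55
ee_pos: [0.363, 0.0224, 0.2058]
eef_rot: [3.141, -0.001, 0.12]
force: [0.6, -0.8, -0.8]
grip_width: 0.0942
grip_force: 0.0
```

>>> {"api": "carry_out", "payload": {"commands": [[0,[22.9,-51.0,0],[0,0,0.024]],[0,[21.6,-51.6,0],[0,0,0.025]],[0,[20.3,-52.1,0],[0,0,0.024]],[0,[19.1,-52.6,0],[0,0,0.025]],[0,[17.8,-53.0,0],[0,0,0.024]],[0,[16.4,-53.5,0],[0,0,0.025]],[0,[0,0,0],[0,0,0]]]}}

```text
time_s: 4.42
ee_pos: [0.4618, 0.3435, 0.2041]
eef_rot: [3.141, 0.001, -0.024]
force: [1.0, -0.5, -0.3]
grip_width: 0.0942
grip_force: 0.0
```

```bash
python3 - <<'E'
from h import *
o=ctrl.get_obs();print(o["time_s"],o["ee_pos"].round(4),o["eef_rot"].round(3),o["force"].round(1))
plan([([.462,.341,.1],DN(-.026),50),([.462,.341,.0795],DN(-.026),25)])
plan([([.462,.341,.25],DN(-.026),60),([.462,-.2575,.23],DN(-.19),60),([.462,-.2575,.085],DN(-.19),50)],([.462,.341,.0795],DN(-.026)),1)
E
```

```text
4.425 [0.4618 0.3435 0.2041] [ 3.141e+00  1.000e-03 -2.400e-02] [ 1.  -0.5 -0.3]
[[0,[0.1,0.8,34.7],[0,0,0.001]],[0,[0.1,0.8,34.7],[0,0.001,0.001]],[0,[0.2,0.8,34.7],[0.001,0,0.0]],"--",[0,[0,0,20.5],[0,0,0.0]],"--"]
[[1,[0,0,-56.8],[0,0,0.0]],[1,[0,0,-56.9],[0,0,-0.0]],[1,[0,0,-56.8],[0,0,-0.0]],"--",[1,[1.6,59.8,2.0],[0,0,0.016]],[1,[2.5,59.8,2.0],[0,0,0.016]],[1,[3.5,59.8,2.0],[0,0,0.016]],[1,[4.4,59.7,2.0],[0,0,0.017]],[1,[5.4,59.6,2.0],[0,0,0.017]],[1,[6.5,59.5,2.0],[0,0,0.016]],[1,[7.4,59.4,2.0],[0,0,0.016]],[1,[8.3,59.3,2.0],[0,0,0.017]],[1,[9.4,59.1,2.0],[0,0,0.017]],[1,[10.3,58.9,2.0],[0,0,0.016]],"--",[1,[0,0,48.3],[0,0,0.0]],[1,[0,0,48.3],[0,0,0.0]],[1,[0,0,48.4],[0,0,0.0]],"--"]
```

>>> {"api": "carry_out", "payload": {"commands": [[0,[0,0,35],[0,0,0]],[0,[0,0,35],[0,0,0]],[0,[0,0,34],[0,0,0]],[0,[0,0,0],[0,0,0]],[0,[0,0,0],[0,0,0]]]}}

```text
time_s: 5.05
ee_pos: [0.4626, 0.341, 0.1032]
eef_rot: [-3.141, -0.002, -0.027]
force: [0.4, -0.0, 0.7]
grip_width: 0.094
grip_force: 0.0
```

>>> {"api": "carry_out", "payload": {"commands": [[0,[0,0,22],[0,0,0]],[0,[0,0,0],[0,0,0]],[0,[0,0,0],[0,0,0]]]}}

```text
time_s: 5.42
ee_pos: [0.4625, 0.3413, 0.081]
eef_rot: [-3.141, -0.002, -0.026]
force: [0.4, 0.1, 0.4]
grip_width: 0.0942
grip_force: 0.0
```

>>> {"api": "carry_out", "payload": {"commands": [[1,[0,0,0],[0,0,0]],[1,[0,0,0],[0,0,0]],[1,[0,0,0],[0,0,0]],[1,[0,0,0],[0,0,0]],[1,[0,0,0],[0,0,0]],[1,[0,0,0],[0,0,0]]]}}

```text
time_s: 6.18
ee_pos: [0.462, 0.341, 0.0795]
eef_rot: [3.142, 0.0, -0.026]
force: [1.0, 0.1, -0.4]
grip_width: 0.0514
grip_force: 39.9
```

>>> {"api": "carry_out", "payload": {"commands": [[1,[0,0,-40],[0,0,0]],[1,[0,0,-60],[0,0,0]],[1,[0,0,-60],[0,0,0]],[1,[1.6,59.8,2],[0,0,0.016]],[1,[2.5,59.8,2],[0,0,0.016]],[1,[3.5,59.8,2],[0,0,0.016]],[1,[4.4,59.7,2],[0,0,0.017]],[1,[5.4,59.6,2],[0,0,0.017]],[1,[6.5,59.5,2],[0,0,0.016]],[1,[7.4,59.4,2],[0,0,0.016]]]}}

```text
time_s: 7.42
ee_pos: [0.4616, -0.0799, 0.2255]
eef_rot: [3.142, -0.0, -0.141]
force: [0.8, 0.4, 0.4]
grip_width: 0.0513
grip_force: 39.9
```

>>> {"api": "carry_out", "payload": {"commands": [[1,[8.3,59.3,2],[0,0,0.017]],[1,[9.4,59.1,2],[0,0,0.017]],[1,[10.3,58.9,2],[0,0,0.016]],[1,[0,0,55],[0,0,0]],[1,[0,0,0],[0,0,0]],[1,[0,0,0],[0,0,0]],[1,[0,0,0],[0,0,0]],[1,[0,0,0],[0,0,0]]]}}

```text
time_s: 8.43
ee_pos: [0.4623, -0.2573, 0.1657]
eef_rot: [3.141, -0.002, -0.189]
force: [0.3, -0.5, -0.6]
grip_width: 0.0513
grip_force: 39.9
```

```bash
python3 - <<'E'
from h import *
for c in("top","scene"):
    d=ctrl.camera(c);cv2.imwrite(f"pics/{c}1.png",d["img"])
    print([(round(float(r["score"]),2),np.round(r["at"],3).tolist()) for r in ctrl.place_of("guard_1",c)])
    if c=="scene":
        i=d["img"][130:300,300:480];cv2.imwrite("pics/c1.png",cv2.resize(i,None,fx=4,fy=3.5))
o=ctrl.get_obs();print(o["time_s"],o["ee_pos"].round(4),o["eef_rot"].round(3),o["grip_width"])
E
```

```text
[(0.95, [0.451, 0.228, 0.075]), (0.44, [0.463, -0.257, 0.168]), (0.37, [0.719, 0.166, 0.184]), (0.31, [0.697, -0.131, 0.184])]
[(0.87, [0.462, 0.343, 0.067]), (0.87, [0.46, 0.231, 0.077]), (0.74, [0.458, -0.256, 0.165]), (0.64, [0.451, 0.229, 0.069])]
8.625 [ 0.4619 -0.2574  0.1648] [ 3.141 -0.    -0.19 ] 0.05174562542800152
```

View pics/c1.png

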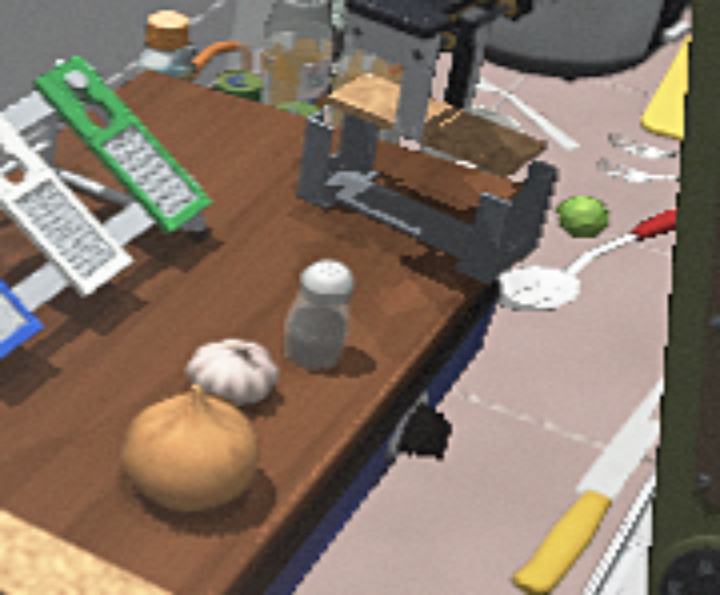

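The guard is level and centred between the corner angles. Now I lower it.

>>> {"api": "carry_out", "payload": {"commands": [[1,[0,0,30],[0,0,0]],[1,[0,0,25],[0,0,0]],[1,[0,0,15],[0,0,0]],[1,[0,0,12],[0,0,0]],[1,[0,0,0],[0,0,0]],[1,[0,0,0],[0,0,0]],[1,[0,0,8.5],[0,0,0]],[1,[0,0,0],[0,0,0]],[1,[0,0,0],[0,0,0]],[1,[0,0,0],[0,0,0]]]}}

```text
time_s: 9.88
ee_pos: [0.4619, -0.2575, 0.0741]
eef_rot: [3.141, -0.0, -0.19]
force: [0.1, 0.4, -0.7]
grip_width: 0.0515
grip_force: 39.9
```

```bash
cat >> h.py <<'E'
TL=[PI,-math.radians(38),-.07]
def rackp(k,s,h):  # s mm along slope from insert origin, h mm off underside plane
    Rz=Ro.from_euler('z',-.07);a=math.radians(38)
    o=np.array([.6594+k*.07,.0225+k*.9975,.147])
    return o+Rz.apply([math.cos(a)*s/1e3-math.sin(a)*h/1e3,0,math.sin(a)*s/1e3+math.cos(a)*h/1e3])
CX,CY=.462,-.2575
def cad(z):return [CX,CY,z]
E
python3 - <<'E'
from h import *
k=-.15
print(rackp(k,-2,80),rackp(k,-2,1))
plan([(cad(.24),DN(-.19),60),(rackp(k,-2,80),TL,55)],(cad(.073),DN(-.19)))
E
```

```text
[ 0.59819554 -0.12356988  0.20880954] [ 0.64671368 -0.12697171  0.14655669]
[[0,[0,0,-55.7],[0,0,0.0]],[0,[0,0,-55.6],[0,0,0.0]],[0,[0,0,-55.7],[0,0,0.0]],"--",[0,[27.1,-39.3,7.8],[0.01,0.166,-0.029]],[0,[26.5,-38.4,12.7],[0.01,0.165,-0.029]],[0,[25.2,-37.5,17.3],[0.01,0.166,-0.029]],[0,[23.0,-36.7,21.7],[0.01,0.165,-0.029]],"--"]
```

>>> {"api": "carry_out", "payload": {"commands": [[1,[0,0,1],[0,0,0]],[0,[0,0,0],[0,0,0]],[0,[0,0,0],[0,0,0]],[0,[0,0,0],[0,0,0]],[0,[0,0,0],[0,0,0]]]}}

```text
time_s: 10.5
ee_pos: [0.4618, -0.2575, 0.073]
eef_rot: [-3.142, 0.0, -0.19]
force: [1.3, -0.5, 0.5]
grip_width: 0.0879
grip_force: 0.0
```

>>> {"api": "carry_out", "payload": {"commands": [[0,[0,0,-55.7],[0,0,0]],[0,[0,0,-55.6],[0,0,0]],[0,[0,0,-55.7],[0,0,0]],[0,[27.1,-39.3,7.8],[0.01,0.166,-0.029]],[0,[26.5,-38.4,12.7],[0.01,0.165,-0.029]],[0,[25.2,-37.5,17.3],[0.01,0.166,-0.029]],[0,[23,-36.7,21.7],[0.01,0.165,-0.029]],[0,[0,0,0],[0,0,0]],[0,[0,0,0],[0,0,0]],[0,[0,0,0],[0,0,0]]]}}

```text
time_s: 11.75
ee_pos: [0.5981, -0.1245, 0.2095]
eef_rot: [3.141, -0.663, -0.071]
force: [-0.1, -0.1, -0.5]
grip_width: 0.0941
grip_force: 0.0
```

```bash
python3 - <<'E'
from h import *
d=ctrl.camera("scene");cv2.imwrite("pics/c2.png",cv2.resize(d["img"][110:260,230:460],None,fx=3.4,fy=3.4))
o=ctrl.get_obs();print(o["ee_pos"].round(4),o["eef_rot"].round(4),o["qpos"].round(2))
plan([(rackp(-.15,-2,1),TL,40)])
plan([(rackp(-.15,-2,1),TL,40)],(rackp(-.15,-2,80),TL))
E
```

```text
[ 0.5981 -0.1245  0.2094] [ 3.1414 -0.6628 -0.0706] [-0.34  0.12  1.87  0.33  0.53  1.07]
[[0,[-0.1,-0.5,39.7],[0,0,-0.0]],[0,[-0.2,-0.4,39.8],[0.001,0,-0.0]],"--"]
[[0,[0,0,39.5],[0,0,0.0]],[0,[0,0,39.5],[0,0,0.0]],"--"]
```

View pics/c2.png

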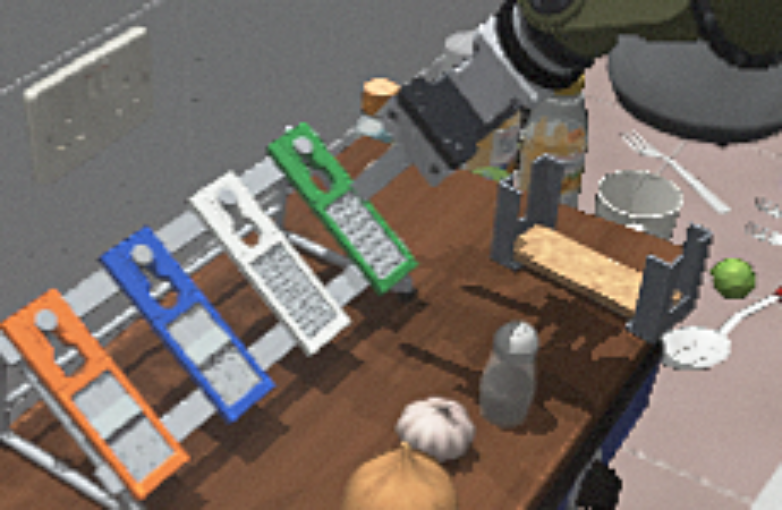

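The bottom guard lies in the caddy, and the open gripper stands off the green insert, whose centre at crop (345,207) matches my projection. I close in.

>>> {"api": "carry_out", "payload": {"commands": [[0,[0,-0.4,35],[0,0,0]],[0,[0,0,30],[0,0,0]],[0,[0,0,14],[0,0,0]],[0,[0,0,0],[0,0,0]],[0,[0,0,0],[0,0,0]],[0,[0,0,0],[0,0,0]]]}}

```text
time_s: 12.55
ee_pos: [0.6465, -0.1267, 0.1475]
eef_rot: [3.141, -0.664, -0.07]
force: [-0.1, 0.4, -0.0]
grip_width: 0.094
grip_force: 0.0
```

>>> {"api": "carry_out", "payload": {"commands": [[1,[0,0,0],[0,0,0]],[1,[0,0,0],[0,0,0]],[1,[0,0,0],[0,0,0]],[1,[0,0,0],[0,0,0]],[1,[0,0,0],[0,0,0]],[1,[0,0,0],[0,0,0]]], "squeeze": 40}}

```text
time_s: 13.3
ee_pos: [0.6465, -0.1265, 0.1464]
eef_rot: [-3.141, -0.663, -0.07]
force: [-0.3, 0.1, 0.0]
grip_width: 0.0512
grip_force: 40.0
```

```bash
python3 - <<'E'
from h import *
o=ctrl.get_obs();print(o["ee_pos"].round(4),o["eef_rot"].round(4),o["force"].round(1),o["moment"].round(2),rp(rackp(-.15,-2,1),TL))
E
```

```text
[ 0.6465 -0.1265  0.1464] [-3.1415 -0.6627 -0.0698] [-0.3  0.1  0. ] [0.07 0.35 0.09] (array([0.3, 0.4, 0. ]), array([-0.,  0.,  0.]))
```

>>> {"api": "carry_out", "payload": {"commands": [[1,[0,0,-1],[0,0,0]],[1,[12,0,0],[0,0,0]],[1,[12,0,0],[0,0,0]],[1,[8.5,0,0],[0,0,0]],[1,[0,0,0],[0,0,0]],[1,[0,0,0],[0,0,0]],[1,[0,0,0],[0,0,0]]]}}

```text
time_s: 14.18
ee_pos: [0.6712, -0.1283, 0.1669]
eef_rot: [-3.141, -0.662, -0.07]
force: [0.2, -0.5, -0.6]
grip_width: 0.0517
grip_force: 40.0
```

>>> {"api": "carry_out", "payload": {"commands": [[1,[0,0,-8],[0,0,0]],[1,[0,0,-12],[0,0,0]],[1,[0,0,-20],[0,0,0]],[1,[0,0,-30],[0,0,0]],[1,[0,0,0],[0,0,0]],[1,[0,0,0],[0,0,0]]]}}

```text
time_s: 14.92
ee_pos: [0.6285, -0.1253, 0.2221]
eef_rot: [-3.141, -0.663, -0.07]
force: [0.4, 0.7, -1.8]
grip_width: 0.0517
grip_force: 40.0
```

```bash
python3 - <<'E'
from h import *
d=ctrl.camera("scene");cv2.imwrite("pics/c3.png",cv2.resize(d["img"][110:260,230:460],None,fx=3.4,fy=3.4))
o=ctrl.get_obs();print(o["ee_pos"].round(4),o["eef_rot"].round(4),o["force"].round(1),o["moment"].round(2),o["grip_width"])
plan([([.53,-.19,.26],DN(-.15),50),(cad(.20),DN(-.19),50),(cad(.105),DN(-.19),30)],None,1)
E
```

```text
[ 0.6285 -0.1252  0.2216] [-3.1413 -0.6619 -0.0699] [-0.6 -0.1 -1.6] [0.1  0.4  0.04] 0.05153755960929503
[[1,[-12.6,17.9,-22.0],[-0.007,-0.165,0.019]],[1,[-15.7,18.3,-19.5],[-0.007,-0.166,0.019]],[1,[-18.3,18.7,-16.6],[-0.006,-0.165,0.02]],[1,[-20.4,19.2,-13.2],[-0.007,-0.166,0.019]],"--",[1,[-19.0,25.6,20.0],[0,0,0.013]],[1,[-18.7,25.9,20.0],[0,0,0.014]],[1,[-18.4,26.1,20.0],[0,0,0.013]],"--",[1,[0,0,23.8],[0,0,0.0]],[1,[0,0,23.7],[0,0,0.0]],[1,[0,0,23.8],[0,0,0.0]],[1,[0,0,23.7],[0,0,0.0]],"--"]
```

View pics/c3.png

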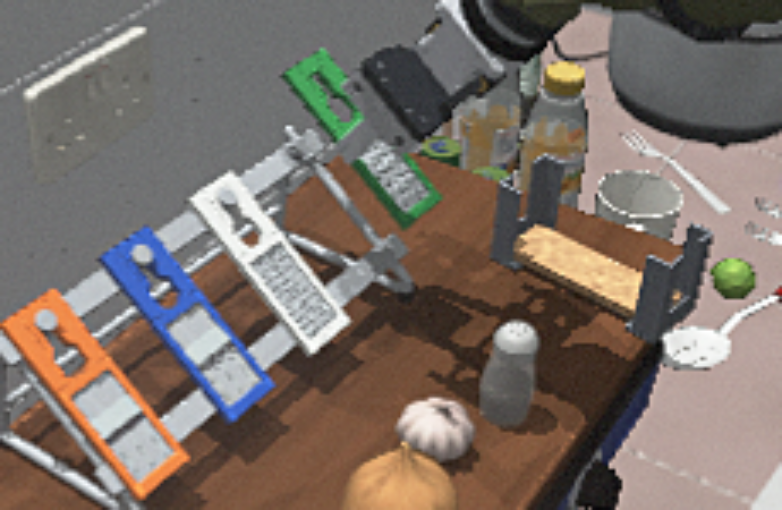

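The green insert is clear of its stud and still parallel to the slope. Carrying it to the caddy.

>>> {"api": "carry_out", "payload": {"commands": [[1,[-12.6,17.9,-22],[-0.007,-0.165,0.019]],[1,[-15.7,18.3,-19.5],[-0.007,-0.166,0.019]],[1,[-18.3,18.7,-16.6],[-0.006,-0.165,0.02]],[1,[-20.4,19.2,-13.2],[-0.007,-0.166,0.019]],[1,[-19.6,25.6,20],[0,0,0.013]],[1,[-19.4,25.9,20],[0,0,0.014]],[1,[-19.1,26.1,20],[0,0,0.013]],[1,[0,0,20],[0,0,0]],[1,[0,0,0],[0,0,0]],[1,[0,0,0],[0,0,0]]]}}

```text
time_s: 16.23
ee_pos: [0.4606, -0.2572, 0.1811]
eef_rot: [3.141, -0.001, -0.189]
force: [0.1, -0.8, -1.4]
grip_width: 0.0516
grip_force: 40.0
```

```bash
python3 - <<'E'
from h import *
o=ctrl.get_obs();print(o["ee_pos"].round(4),o["eef_rot"].round(4),o["moment"].round(2),o["grip_width"])
print(rp([CX-.002,CY+.0004,.086],DN(-.19)))
d=ctrl.camera("top");
for r in ctrl.outline_of("insert_1","top"):
    print(round(float(r["score"]),2),rect(d,r["region"],.185)[:5])
d=ctrl.camera("top");print([np.round(r["at"],3) for r in ctrl.place_of("insert_1","top")])
E
```

```text
[ 0.4606 -0.2572  0.1811] [ 3.1412e+00 -8.0000e-04 -1.8940e-01] [0.04 0.03 0.01] 0.05161337685935061
(array([-0.7,  0. , 95.1]), array([ 0.   , -0.001,  0.001]))
0.92 (array([0.6579, 0.0734]), array([0.6564, 0.0731]), 143, 55, -0.052)
0.76 (array([0.6651, 0.1724]), array([0.6625, 0.1721]), 144, 52, -0.016)
0.73 (array([ 0.6503, -0.0236]), array([ 0.6475, -0.0232]), 140, 52, -0.088)
0.69 (array([ 0.4827, -0.2581]), array([ 0.5014, -0.2576]), 128, 35, -0.011)
0.35 (array([0.4544, 0.2195]), array([0.4541, 0.2202]), 144, 52, -0.024)
0.25 (array([0.6598, 0.0277]), array([ 0.6658, -0.0264]), 367, 146, 1.491)
[array([0.668, 0.172, 0.142]), array([0.667, 0.075, 0.146]), array([ 0.652, -0.029,  0.147]), array([ 0.465, -0.259,  0.177])]
```

>>> {"api": "carry_out", "payload": {"commands": [[1,[-0.7,0,35],[0,0,0]],[1,[0,0,25],[0,0,0]],[1,[0,0,15],[0,0,0]],[1,[0,0,10],[0,0,0]],[1,[0,0,0],[0,0,0]],[1,[0,0,0],[0,0,0]],[1,[0,0,8],[0,0,0]],[1,[0,0,4.5],[0,0,0]],[1,[0,0,0],[0,0,0]],[1,[0,0,0],[0,0,0]]]}}

```text
time_s: 17.68
ee_pos: [0.4595, -0.2572, 0.0833]
eef_rot: [3.141, -0.001, -0.19]
force: [-0.3, 0.3, -1.5]
grip_width: 0.0516
grip_force: 40.0
```

>>> {"api": "carry_out", "payload": {"commands": [[1,[0,0,1],[0,0,0]],[1,[0,0,0],[0,0,0]],[1,[0,0,0],[0,0,0]]]}}

```text
time_s: 18.05
ee_pos: [0.4594, -0.2572, 0.0823]
eef_rot: [3.141, -0.001, -0.19]
force: [-0.3, -0.0, -0.7]
grip_width: 0.0514
grip_force: 40.0
```

>>> {"api": "carry_out", "payload": {"commands": [[0,[0,0,0],[0,0,0]],[0,[0,0,0],[0,0,0]],[0,[0,0,0],[0,0,0]],[0,[0,0,0],[0,0,0]],[0,[0,0,-40],[0,0,0]],[0,[0,0,-60],[0,0,0]],[0,[0,0,-60],[0,0,0]],[0,[0,0,0],[0,0,0]]]}}

```text
time_s: 19.05
ee_pos: [0.4606, -0.2579, 0.2467]
eef_rot: [3.138, -0.008, -0.19]
force: [-0.1, -0.3, -0.5]
grip_width: 0.0936
grip_force: 0.0
```

```bash
cat >> h.py <<'E'
def guards():
    for c in("top","scene"):
        d=ctrl.camera(c)
        for r in ctrl.outline_of("guard_1",c):
            q=rect(d,r["region"],.088)
            if r["score"]>.3 and q[1][1]>.12: print(c,round(float(r["score"]),2),q[:5])
        print([(round(float(r["score"]),2),np.round(r["at"],3).tolist()) for r in ctrl.place_of("guard_1",c)if r["at"][1]>.12 and r["at"][0]<.6])
E
python3 - <<'E'
from h import *
guards()
plan([([.4548,.231,.23],DN(-.026),58)])
E
```

```text
top 0.79 (array([0.4641, 0.342 ]), array([0.4651, 0.3406]), 156, 56, -0.029)
[(0.88, [0.45, 0.227, 0.076]), (0.86, [0.463, 0.341, 0.069])]
scene 0.81 (array([0.4573, 0.3488]), array([0.4553, 0.3488]), 156, 57, -0.037)
scene 0.74 (array([0.455 , 0.2334]), array([0.4521, 0.2336]), 156, 58, -0.013)
scene 0.64 (array([0.4393, 0.2649]), array([0.4264, 0.265 ]), 145, 40, 0.235)
[(0.73, [0.462, 0.344, 0.069]), (0.73, [0.455, 0.231, 0.08]), (0.59, [0.453, 0.229, 0.064])]
[[0,[-10.7,-53.1,1.2],[0,0,-0.018]],[0,[-9.7,-53.3,1.3],[0,0,-0.018]],[0,[-8.8,-53.5,1.2],[0,0,-0.018]],[0,[-7.8,-53.6,1.3],[0,0,-0.018]],[0,[-6.8,-53.8,1.2],[0,0,-0.018]],[0,[-5.9,-53.9,1.3],[0,0,-0.018]],[0,[-4.9,-54.0,1.2],[0,0.001,-0.019]],[0,[-3.9,-54.1,1.2],[0,0,-0.018]],[0,[-2.8,-54.1,1.3],[-0.001,0.001,-0.019]],"--"]
```

>>> {"api": "carry_out", "payload": {"commands": [[0,[-10.7,-53.1,1.2],[0,0,-0.018]],[0,[-9.7,-53.3,1.3],[0,0,-0.018]],[0,[-8.8,-53.5,1.2],[0,0,-0.018]],[0,[-7.8,-53.6,1.3],[0,0,-0.018]],[0,[-6.8,-53.8,1.2],[0,0,-0.018]],[0,[-5.9,-53.9,1.3],[0,0,-0.018]],[0,[-4.9,-54,1.2],[0,0,-0.019]],[0,[-3.9,-54.1,1.2],[0,0,-0.018]],[0,[-2.8,-54.1,1.3],[0,0,-0.019]],[0,[0,0,50],[0,0,0]]]}}

```text
time_s: 20.6
ee_pos: [0.4558, 0.2341, 0.1815]
eef_rot: [-3.14, -0.004, -0.022]
force: [0.4, 0.0, -0.7]
grip_width: 0.0941
grip_force: 0.0
```

>>> {"api": "carry_out", "payload": {"commands": [[0,[0,0,50],[0,0,0]],[0,[0,0,30],[0,0,0]],[0,[0,0,0],[0,0,0]],[0,[0,0,0],[0,0,0]],[0,[0,0,0],[0,0,0]]]}}

```text
time_s: 21.22
ee_pos: [0.4559, 0.2309, 0.1021]
eef_rot: [-3.141, -0.002, -0.026]
force: [-0.0, 0.0, -0.2]
grip_width: 0.0941
grip_force: 0.0
```

```bash
python3 - <<'E'
from h import *
o=ctrl.get_obs();print(o["ee_pos"].round(4),o["eef_rot"].round(4))
print(rp([.4548,.2315,.0795],DN(-.026)))
S=([.4548,.2315,.0795],DN(-.026))
plan([([.4548,.2315,.23],DN(-.026),58),(cad(.23),DN(-.19),58)],S,1)
E
```

```text
[0.4559 0.2309 0.1021] [-3.1411e+00 -2.4000e-03 -2.6000e-02]
(array([-1.2, -0.6, 22.6]), array([-0.   , -0.002, -0.   ]))
[[1,[0,0,-50.2],[0,0,0.0]],[1,[0,0,-50.2],[0,0,-0.0]],[1,[0,0,-50.1],[0,0,-0.0]],"--",[1,[2.2,54.3,0.0],[0,0,0.018]],[1,[3.2,54.2,0.0],[0,0,0.018]],[1,[4.2,54.2,0.0],[0,0,0.018]],[1,[5.1,54.1,0.0],[0,0,0.018]],[1,[6.1,54.0,0.0],[0,0,0.018]],[1,[7.1,53.9,0.0],[0,0,0.018]],[1,[8.1,53.7,0.0],[0,0,0.019]],[1,[9.0,53.6,0.0],[0,0,0.018]],[1,[10.1,53.4,0.0],[0,0,0.019]],"--"]
```

>>> {"api": "carry_out", "payload": {"commands": [[0,[-0.6,-0.6,21.5],[0,0,0]],[0,[0,0,0],[0,0,0]],[0,[0,0,0],[0,0,0]],[1,[0,0,0],[0,0,0]],[1,[0,0,0],[0,0,0]],[1,[0,0,0],[0,0,0]],[1,[0,0,0],[0,0,0]],[1,[0,0,0],[0,0,0]],[1,[0,0,0],[0,0,0]]]}}

```text
time_s: 22.35
ee_pos: [0.4547, 0.2312, 0.0793]
eef_rot: [3.141, -0.0, -0.026]
force: [-0.0, -0.5, 1.1]
grip_width: 0.0512
grip_force: 40.0
```

>>> {"api": "carry_out", "payload": {"commands": [[1,[0,0,-40],[0,0,0]],[1,[0,0,-60],[0,0,0]],[1,[0,0,-60],[0,0,0]],[1,[2.2,54.3,0],[0,0,0.018]],[1,[3.2,54.2,0],[0,0,0.018]],[1,[4.2,54.2,0],[0,0,0.018]],[1,[5.1,54.1,0],[0,0,0.018]],[1,[6.1,54,0],[0,0,0.018]],[1,[7.1,53.9,0],[0,0,0.018]],[1,[8.1,53.7,0],[0,0,0.019]]]}}

```text
time_s: 23.6
ee_pos: [0.46, -0.1507, 0.2395]
eef_rot: [3.141, -0.001, -0.154]
force: [0.9, 0.4, -0.6]
grip_width: 0.0517
grip_force: 40.0
```

>>> {"api": "carry_out", "payload": {"commands": [[1,[9,53.6,0],[0,0,0.018]],[1,[10.1,53.4,0],[0,0,0.019]],[1,[0,0,40],[0,0,0]],[1,[0,0,25],[0,0,0]],[1,[0,0,0],[0,0,0]],[1,[0,0,0],[0,0,0]],[1,[0,0,0],[0,0,0]]]}}

```text
time_s: 24.48
ee_pos: [0.4624, -0.2578, 0.1758]
eef_rot: [3.14, -0.002, -0.19]
force: [-0.2, -0.4, -0.2]
grip_width: 0.0516
grip_force: 40.0
```

```bash
python3 - <<'E'
from h import *
d=ctrl.camera("scene");cv2.imwrite("pics/c4.png",cv2.resize(d["img"][130:260,300:480],None,fx=4,fy=4))
o=ctrl.get_obs();print(o["ee_pos"].round(4),o["eef_rot"].round(4),o["grip_width"])
print(rp(cad(.100),DN(-.19)))
print([(round(float(r["score"]),2),np.round(r["at"],3).tolist()) for r in ctrl.place_of("guard_1","scene")if r["at"][1]<-.1])
E
```

```text
[ 0.4623 -0.2578  0.1756] [ 3.1406e+00 -2.1000e-03 -1.8970e-01] 0.05145142536384813
(array([-0.5, -0.3, 75.6]), array([ 0.001, -0.002,  0.   ]))
[(0.82, [0.465, -0.257, 0.175]), (0.51, [0.461, -0.259, 0.072])]
```

View pics/c4.png

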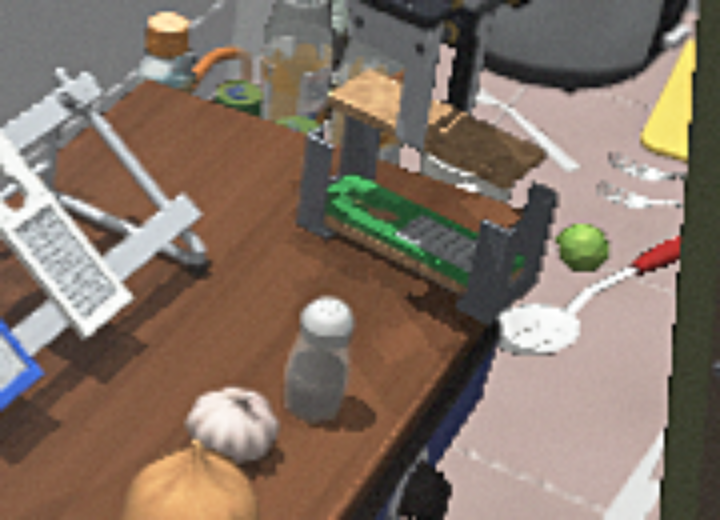

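The green insert lies flat on its guard, and the second guard hangs level above it. Lowering.

>>> {"api": "carry_out", "payload": {"commands": [[1,[-0.3,0,30],[0,0,0]],[1,[0,0,25],[0,0,0]],[1,[0,0,15],[0,0,0]],[1,[0,0,0],[0,0,0]],[1,[0,0,0],[0,0,0]],[1,[0,0,9],[0,0,0]],[1,[0,0,3.5],[0,0,0]],[1,[0,0,0],[0,0,0]],[1,[0,0,0],[0,0,0]]]}}

```text
time_s: 25.7
ee_pos: [0.4617, -0.2577, 0.0921]
eef_rot: [3.141, -0.001, -0.19]
force: [-0.3, -0.1, -0.6]
grip_width: 0.0513
grip_force: 40.0
```

```bash
python3 - <<'E'
from h import *
k=-.05
plan([(cad(.24),DN(-.19),60),(rackp(k,-2,80),TL,55)],(cad(.0925),DN(-.19)))
plan([([.55,-.12,.28],DN(-.13),50),([CX-.002,CY,.21],DN(-.19),50)],(rackp(k,30.5,72),TL),1)
E
```

```text
[[0,[0,0,-49.2],[0,0,0.0]],[0,[0,0,-49.2],[0,0,0.0]],[0,[0,0,-49.1],[0,0,0.0]],"--",[0,[16.1,-42.8,5.2],[0.007,0.11,-0.019]],[0,[16.2,-42.4,7.3],[0.007,0.11,-0.019]],[0,[16.1,-42.0,9.3],[0.006,0.111,-0.019]],[0,[15.7,-41.7,11.4],[0.007,0.11,-0.02]],[0,[15.2,-41.3,13.4],[0.006,0.111,-0.019]],[0,[14.4,-40.8,15.2],[0.007,0.11,-0.02]],"--"]
[[1,[-6.7,25.0,-23.5],[-0.005,-0.166,0.014]],[1,[-10.1,25.2,-21.9],[-0.005,-0.166,0.015]],[1,[-13.2,25.4,-19.9],[-0.005,-0.166,0.014]],[1,[-16.0,25.8,-17.3],[-0.005,-0.165,0.015]],"--",[1,[-17.8,37.0,17.5],[0,0,0.015]],[1,[-17.3,37.3,17.5],[0,0,0.015]],[1,[-16.7,37.5,17.5],[0,0,0.015]],[1,[-16.2,37.7,17.5],[0,0,0.015]],"--"]
```

>>> {"api": "carry_out", "payload": {"commands": [[0,[0,0,0],[0,0,0]],[0,[0,0,0],[0,0,0]],[0,[0,0,0],[0,0,0]],[0,[0,0,0],[0,0,0]],[0,[0,0,-49.2],[0,0,0]],[0,[0,0,-49.2],[0,0,0]],[0,[0,0,-49.1],[0,0,0]],[0,[16.1,-42.8,5.2],[0.007,0.11,-0.019]],[0,[16.2,-42.4,7.3],[0.007,0.11,-0.019]],[0,[16.1,-42,9.3],[0.006,0.111,-0.019]]]}}

```text
time_s: 26.95
ee_pos: [0.5339, -0.1396, 0.2242]
eef_rot: [-3.131, -0.336, -0.134]
force: [1.0, 0.0, -0.2]
grip_width: 0.0941
grip_force: 0.0
```

>>> {"api": "carry_out", "payload": {"commands": [[0,[15.7,-41.7,11.4],[0.007,0.11,-0.02]],[0,[15.2,-41.3,13.4],[0.006,0.111,-0.019]],[0,[14.4,-40.8,15.2],[0.007,0.11,-0.02]],[0,[0,0,30],[0,0,0]],[0,[0,0,0],[0,0,0]],[0,[0,0,0],[0,0,0]],[0,[0,0,0],[0,0,0]]]}}

```text
time_s: 27.82
ee_pos: [0.6232, -0.0257, 0.1858]
eef_rot: [3.141, -0.665, -0.07]
force: [0.8, 0.4, -0.3]
grip_width: 0.0939
grip_force: 0.0
```

```bash
python3 - <<'E'
from h import *
o=ctrl.get_obs();print(o["ee_pos"].round(4),o["eef_rot"].round(4))
print(rp(rackp(-.05,-2,1),TL))
E
```

```text
[ 0.6232 -0.0257  0.1858] [ 3.1407 -0.6646 -0.0699]
(array([-0.1, -0.7, 49.7]), array([ 0.001, -0.001,  0.   ]))
```

>>> {"api": "carry_out", "payload": {"commands": [[0,[0,-0.4,35],[0,0,0]],[0,[0,0,14],[0,0,0]],[0,[0,0,0],[0,0,0]],[0,[0,0,0],[0,0,0]],[0,[0,0,0],[0,0,0]]]}}

```text
time_s: 28.45
ee_pos: [0.6533, -0.027, 0.147]
eef_rot: [3.141, -0.665, -0.069]
force: [-0.6, 0.5, -0.1]
grip_width: 0.0937
grip_force: 0.0
```

>>> {"api": "carry_out", "payload": {"commands": [[1,[0,0,0],[0,0,0]],[1,[0,0,0],[0,0,0]],[1,[0,0,0],[0,0,0]],[1,[0,0,0],[0,0,0]],[1,[0,0,0],[0,0,0]],[1,[0,0,0],[0,0,0]]]}}

```text
time_s: 29.2
ee_pos: [0.6533, -0.027, 0.1459]
eef_rot: [3.141, -0.663, -0.069]
force: [-0.8, -0.8, -0.3]
grip_width: 0.0513
grip_force: 40.0
```

>>> {"api": "carry_out", "payload": {"commands": [[1,[0,0,-1],[0,0,0]],[1,[12,0,0],[0,0,0]],[1,[12,0,0],[0,0,0]],[1,[8.5,0,0],[0,0,0]],[1,[0,0,0],[0,0,0]],[1,[0,0,0],[0,0,0]],[1,[0,0,0],[0,0,0]]]}}

```text
time_s: 30.08
ee_pos: [0.678, -0.0287, 0.1666]
eef_rot: [3.141, -0.663, -0.069]
force: [0.5, -0.1, -1.2]
grip_width: 0.0516
grip_force: 40.0
```

Slid up freely. Lift off and carry.

>>> {"api": "carry_out", "payload": {"commands": [[1,[0,0,-8],[0,0,0]],[1,[0,0,-12],[0,0,0]],[1,[0,0,-20],[0,0,0]],[1,[0,0,-30],[0,0,0]],[1,[0,0,0],[0,0,0]]]}}

```text
time_s: 30.7
ee_pos: [0.6352, -0.0257, 0.2247]
eef_rot: [3.141, -0.667, -0.069]
force: [0.6, 0.1, -1.4]
grip_width: 0.0514
grip_force: 40.0
```

>>> {"api": "carry_out", "payload": {"commands": [[1,[-6.7,25,-23.5],[-0.005,-0.166,0.014]],[1,[-10.1,25.2,-21.9],[-0.005,-0.166,0.015]],[1,[-13.2,25.4,-19.9],[-0.005,-0.166,0.014]],[1,[-16,25.8,-17.3],[-0.005,-0.165,0.015]],[1,[-17.8,37,17.5],[0,0,0.015]],[1,[-17.3,37.3,17.5],[0,0,0.015]],[1,[-16.7,37.5,17.5],[0,0,0.015]],[1,[-16.2,37.7,17.5],[0,0,0.015]],[1,[0,0,0],[0,0,0]],[1,[0,0,0],[0,0,0]]]}}

```text
time_s: 31.95
ee_pos: [0.4601, -0.2572, 0.2095]
eef_rot: [3.141, -0.0, -0.19]
force: [-0.3, -0.4, -1.1]
grip_width: 0.0516
grip_force: 40.0
```

```bash
python3 - <<'E'
from h import *
d=ctrl.camera("scene");cv2.imwrite("pics/c5.png",cv2.resize(d["img"][100:270,240:470],None,fx=3.4,fy=3.4))
o=ctrl.get_obs();print(o["time_s"],o["ee_pos"].round(4),o["eef_rot"].round(4),o["grip_width"])
print(rp([CX-.002,CY,.1015],DN(-.19)))
print([(round(float(r["score"]),2),np.round(r["at"],3).tolist()) for r in ctrl.place_of("insert_1","scene")])
E
```

```text
32.0 [ 0.4603 -0.2569  0.2098] [ 3.1407e+00 -7.0000e-04 -1.8930e-01] 0.05098836260901837
(array([ -0.3,   0.6, 108.3]), array([ 0.001, -0.001,  0.001]))
[(0.7, [0.463, -0.258, 0.208]), (0.67, [0.664, 0.076, 0.144]), (0.63, [0.667, 0.172, 0.148]), (0.51, [0.46, -0.257, 0.078])]
```

View pics/c5.png

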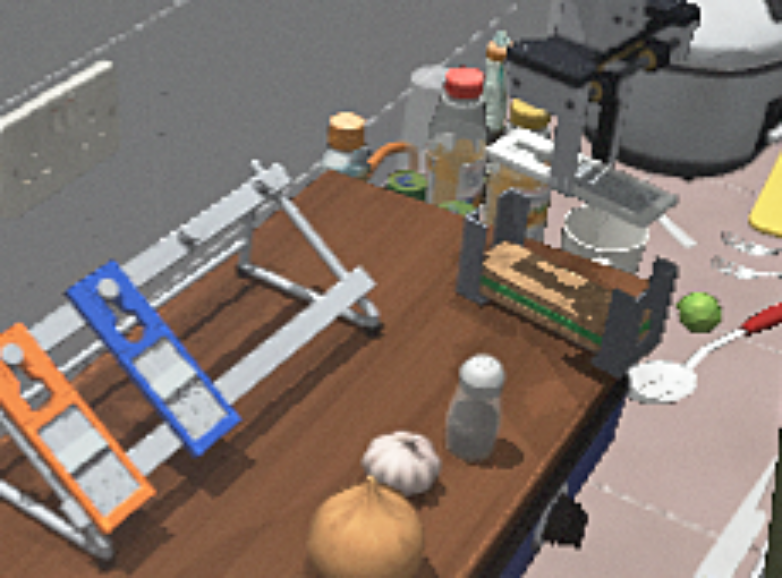

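The stack (guard, green, guard) is neat, and the white insert hangs level above it. Lowering 108 mm.

>>> {"api": "carry_out", "payload": {"commands": [[1,[-0.3,0.3,45],[0,0,0]],[1,[0,0,30],[0,0,0]],[1,[0,0,15],[0,0,0]],[1,[0,0,0],[0,0,0]],[1,[0,0,10],[0,0,0]],[1,[0,0,5],[0,0,0]],[1,[0,0,2.5],[0,0,0]],[1,[0,0,0],[0,0,0]],[1,[0,0,0],[0,0,0]],[1,[0,0,0],[0,0,0]]]}}

```text
time_s: 33.3
ee_pos: [0.4594, -0.2577, 0.1023]
eef_rot: [3.141, -0.0, -0.19]
force: [-0.3, 0.5, -1.2]
grip_width: 0.0519
grip_force: 40.0
```

>>> {"api": "carry_out", "payload": {"commands": [[1,[0,0,0.6],[0,0,0]],[0,[0,0,0],[0,0,0]],[0,[0,0,0],[0,0,0]],[0,[0,0,0],[0,0,0]],[0,[0,0,0],[0,0,0]],[0,[0,0,-40],[0,0,0]],[0,[0,0,-60],[0,0,0]],[0,[0,0,-30],[0,0,0]],[0,[0,0,0],[0,0,0]]]}}

```text
time_s: 34.42
ee_pos: [0.4599, -0.2579, 0.2337]
eef_rot: [3.139, -0.004, -0.19]
force: [0.4, -1.1, -0.5]
grip_width: 0.0941
grip_force: 0.0
```

```bash
python3 - <<'E'
from h import *
guards()
o=ctrl.get_obs();print(o["ee_pos"])
for y in(([.4548,.2315,.23],DN(-.026)),([.4625,.3415,.23],DN(-.026))): plan([(y[0],y[1],59)])
E
```

```text
top 0.71 (array([0.464 , 0.3398]), array([0.4644, 0.3396]), 162, 55, 0.002)
top 0.69 (array([0.4555, 0.2292]), array([0.4523, 0.2297]), 150, 54, -0.093)
[(0.73, [0.455, 0.232, 0.067]), (0.62, [0.463, 0.343, 0.067])]
scene 0.95 (array([0.4503, 0.239 ]), array([0.4456, 0.2407]), 156, 58, -0.065)
scene 0.66 (array([0.4571, 0.3483]), array([0.4542, 0.3484]), 157, 59, -0.046)
[(0.87, [0.462, 0.343, 0.066]), (0.83, [0.451, 0.231, 0.066])]
[ 0.45902936 -0.25731654  0.2303409 ]
[[0,[-10.7,-53.2,0.1],[0,0,-0.018]],[0,[-9.8,-53.4,0.0],[0,0,-0.018]],[0,[-8.8,-53.6,0.1],[0,0,-0.018]],[0,[-7.8,-53.8,0.0],[0,0,-0.018]],[0,[-6.9,-53.9,0.1],[0,0,-0.018]],[0,[-5.9,-54.0,0.0],[0,0,-0.019]],[0,[-4.8,-54.1,0.1],[0,0.001,-0.018]],[0,[-3.9,-54.2,0.0],[0,0,-0.019]],[0,[-2.9,-54.2,0.1],[0,0.001,-0.018]],"--"]
[[0,[-10,-53.5,0.0],[0,0,-0.015]],[0,[-9.2,-53.7,0.0],[0,0,-0.015]],[0,[-8.4,-53.8,0.1],[0,0,-0.015]],[0,[-7.5,-53.9,0.0],[0,0,-0.015]],[0,[-6.7,-54.0,0.1],[0,0,-0.015]],[0,[-5.9,-54.1,0.0],[0,0,-0.015]],[0,[-5.1,-54.2,0.1],[0,0,-0.015]],[0,[-4.3,-54.3,0.0],[0,0,-0.015]],[0,[-3.5,-54.3,0.1],[0,0.001,-0.015]],[0,[-2.7,-54.4,0.0],[0,0,-0.015]],[0,[-1.9,-54.4,0.1],[0,0.001,-0.014]],"--"]
```

>>> {"api": "carry_out", "payload": {"commands": [[0,[-10.7,-53.2,0],[0,0,-0.018]],[0,[-9.8,-53.4,0],[0,0,-0.018]],[0,[-8.8,-53.6,0],[0,0,-0.018]],[0,[-7.8,-53.8,0],[0,0,-0.018]],[0,[-6.9,-53.9,0],[0,0,-0.018]],[0,[-5.9,-54,0],[0,0,-0.019]],[0,[-4.8,-54.1,0],[0,0,-0.018]],[0,[-3.9,-54.2,0],[0,0,-0.019]],[0,[-2.9,-54.2,0],[0,0,-0.018]],[0,[0,0,50],[0,0,0]]]}}

```text
time_s: 35.98
ee_pos: [0.4557, 0.2347, 0.1821]
eef_rot: [-3.14, -0.005, -0.022]
force: [0.6, -0.4, -1.1]
grip_width: 0.0941
grip_force: 0.0
```

>>> {"api": "carry_out", "payload": {"commands": [[0,[0,0,50],[0,0,0]],[0,[0,0,30],[0,0,0]],[0,[0,0,0],[0,0,0]],[0,[0,0,0],[0,0,0]],[0,[0,0,0],[0,0,0]]]}}

```text
time_s: 36.6
ee_pos: [0.4557, 0.2314, 0.1025]
eef_rot: [-3.141, -0.002, -0.026]
force: [0.3, -0.5, 0.2]
grip_width: 0.094
grip_force: 0.0
```

```bash
python3 - <<'E'
from h import *
o=ctrl.get_obs();print(o["ee_pos"].round(4),o["eef_rot"].round(4),rp([.4545,.2315,.07],DN(-.03)))
E
```

```text
[0.4557 0.2314 0.1025] [-3.1415e+00 -2.1000e-03 -2.6000e-02] (array([-1.2, -0. , 32.5]), array([-0.   , -0.002,  0.004]))
```

>>> {"api": "carry_out", "payload": {"commands": [[0,[-0.6,0,20],[0,0,0]],[0,[0,0,11],[0,0,0]],[0,[0,0,0],[0,0,0]],[0,[0,0,0],[0,0,0]],[1,[0,0,0],[0,0,0]],[1,[0,0,0],[0,0,0]],[1,[0,0,0],[0,0,0]],[1,[0,0,0],[0,0,0]],[1,[0,0,0],[0,0,0]],[1,[0,0,0],[0,0,0]]]}}

```text
time_s: 37.85
ee_pos: [0.4545, 0.2312, 0.0701]
eef_rot: [3.141, -0.0, -0.026]
force: [-0.8, -0.9, 0.5]
grip_width: 0.0516
grip_force: 39.8
```

>>> {"api": "carry_out", "payload": {"commands": [[1,[0,0,-40],[0,0,0]],[1,[0,0,-60],[0,0,0]],[1,[0,0,-60],[0,0,0]],[1,[2.2,54.3,0],[0,0,0.018]],[1,[3.2,54.2,0],[0,0,0.018]],[1,[4.2,54.2,0],[0,0,0.018]],[1,[5.1,54.1,0],[0,0,0.018]],[1,[6.1,54,0],[0,0,0.018]],[1,[7.1,53.9,0],[0,0,0.018]],[1,[8.1,53.7,0],[0,0,0.019]]]}}

```text
time_s: 39.1
ee_pos: [0.4598, -0.1508, 0.2305]
eef_rot: [3.141, -0.0, -0.154]
force: [2.3, 0.6, -0.7]
grip_width: 0.0515
grip_force: 39.8
```

>>> {"api": "carry_out", "payload": {"commands": [[1,[9,53.6,0],[0,0,0.018]],[1,[10.1,53.4,0],[0,0,0.019]],[1,[0,0,30],[0,0,0]],[1,[0,0,0],[0,0,0]],[1,[0,0,0],[0,0,0]],[1,[0,0,0],[0,0,0]]]}}

```text
time_s: 39.85
ee_pos: [0.4622, -0.2574, 0.2017]
eef_rot: [3.14, -0.002, -0.189]
force: [-0.3, 0.1, -0.0]
grip_width: 0.0513
grip_force: 39.8
```

```bash
python3 - <<'E'
from h import *
o=ctrl.get_obs();print(o["ee_pos"].round(4),o["eef_rot"].round(4),o["grip_width"])
print(rp(cad(.111),DN(-.19)))
for c in("scene","top"):
    d=ctrl.camera(c);cv2.imwrite(f"pics/{c}6.png",cv2.resize(d["img"][100:270,300:480],None,fx=3.4,fy=3.4))
    print([(round(float(r["score"]),2),np.round(r["at"],3).tolist()) for r in ctrl.place_of("guard_1",c)if r["at"][1]<-.1])
E
```

```text
[ 0.4622 -0.2574  0.2017] [ 3.1401e+00 -1.8000e-03 -1.8910e-01] 0.05134122835849217
(array([-0.3, -0. , 90.7]), array([ 0.001, -0.002,  0.001]))
[(0.94, [0.462, -0.258, 0.197]), (0.6, [0.458, -0.256, 0.07]), (0.48, [0.463, -0.257, 0.091])]
[(0.58, [0.458, -0.256, 0.197])]
```

View pics/scene6.png

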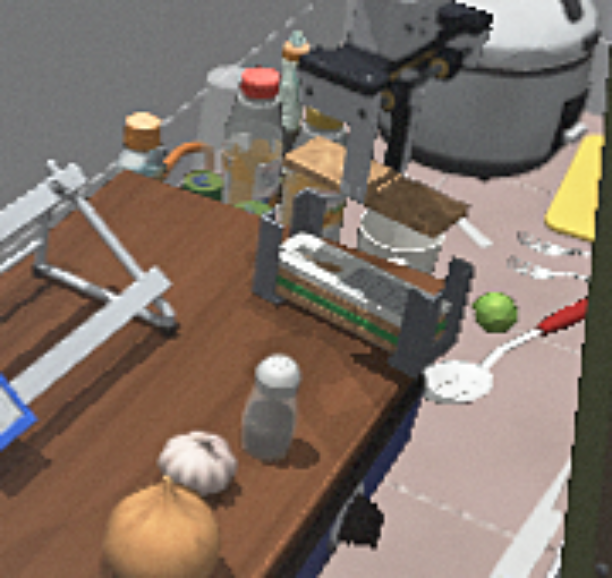

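The white insert is flat on the stack, and the third guard is level above it. Lowering to TCP z of about 0.1115.

>>> {"api": "carry_out", "payload": {"commands": [[1,[-0.3,0,35],[0,0,0]],[1,[0,0,25],[0,0,0]],[1,[0,0,14],[0,0,0]],[1,[0,0,0],[0,0,0]],[1,[0,0,10],[0,0,0]],[1,[0,0,4.5],[0,0,0]],[1,[0,0,0],[0,0,0]],[1,[0,0,0],[0,0,0]],[1,[0,0,0],[0,0,0]]]}}

```text
time_s: 41.18
ee_pos: [0.4615, -0.2578, 0.1123]
eef_rot: [3.141, -0.001, -0.19]
force: [0.4, 0.8, -1.4]
grip_width: 0.0515
grip_force: 39.8
```

```bash
python3 - <<'E'
from h import *
k=.05
o=ctrl.get_obs();print(o["ee_pos"].round(4))
plan([(cad(.24),DN(-.19),64),(rackp(k,-2,80),TL,55)],(cad(.1115),DN(-.19)))
plan([([.55,-.05,.28],DN(-.12),50),([CX-.002,CY,.22],DN(-.19),54)],(rackp(k,30.5,72),TL),1)
E
```

```text
[ 0.4615 -0.2578  0.1123]
[[0,[0,0,-42.8],[0,0,0.0]],[0,[0,0,-42.8],[0,0,0.0]],[0,[0,0,-42.9],[0,0,0.0]],"--",[0,[12.1,-50.8,4.5],[0.006,0.095,-0.017]],[0,[12.4,-50.6,5.9],[0.006,0.095,-0.016]],[0,[12.6,-50.4,7.4],[0.006,0.094,-0.017]],[0,[12.7,-50.1,8.9],[0.005,0.095,-0.016]],[0,[12.6,-49.8,10.4],[0.006,0.094,-0.017]],[0,[12.4,-49.5,11.8],[0.005,0.095,-0.016]],[0,[12.0,-49.3,13.3],[0.006,0.094,-0.017]],"--"]
[[1,[-7.7,32.5,-24.2],[-0.004,-0.166,0.012]],[1,[-11.1,32.7,-22.5],[-0.004,-0.166,0.012]],[1,[-14.3,32.9,-20.3],[-0.004,-0.166,0.012]],[1,[-17.1,33.2,-17.5],[-0.004,-0.165,0.012]],"--",[1,[-12.9,43.4,12.0],[0,0,0.014]],[1,[-12.3,43.5,12.0],[0,0,0.014]],[1,[-11.7,43.7,12.0],[0,0,0.014]],[1,[-11.1,43.9,11.9],[0,0,0.014]],[1,[-10.5,44.0,12.0],[0,0,0.014]],"--"]
```

>>> {"api": "carry_out", "payload": {"commands": [[1,[0,0,0.7],[0,0,0]],[0,[0,0,0],[0,0,0]],[0,[0,0,0],[0,0,0]],[0,[0,0,0],[0,0,0]],[0,[0,0,0],[0,0,0]],[0,[0,0,-42.8],[0,0,0]],[0,[0,0,-42.8],[0,0,0]],[0,[0,0,-43],[0,0,0]],[0,[12.1,-50.8,4.5],[0.006,0.095,-0.017]],[0,[12.4,-50.6,5.9],[0.006,0.095,-0.016]]]}}

```text
time_s: 42.42
ee_pos: [0.5049, -0.1614, 0.2313]
eef_rot: [-3.133, -0.194, -0.158]
force: [0.6, 0.8, 0.2]
grip_width: 0.0941
grip_force: 0.0
```

>>> {"api": "carry_out", "payload": {"commands": [[0,[12.6,-50.4,7.4],[0.006,0.094,-0.017]],[0,[12.7,-50.1,8.9],[0.005,0.095,-0.016]],[0,[12.6,-49.8,10.4],[0.006,0.094,-0.017]],[0,[12.4,-49.5,11.8],[0.005,0.095,-0.016]],[0,[12,-49.3,13.3],[0.006,0.094,-0.017]],[0,[0,0,30],[0,0,0]],[0,[0,0,0],[0,0,0]],[0,[0,0,0],[0,0,0]],[0,[0,0,0],[0,0,0]]]}}

```text
time_s: 43.55
ee_pos: [0.63, 0.0739, 0.186]
eef_rot: [3.141, -0.664, -0.07]
force: [1.4, -0.3, -0.5]
grip_width: 0.0938
grip_force: 0.0
```

```bash
python3 - <<'E'
from h import *
o=ctrl.get_obs();print(o["ee_pos"].round(4),o["eef_rot"].round(4))
print(rp(rackp(.05,-2,1),TL))
d=ctrl.camera("scene");print([(round(float(r["score"]),2),np.round(r["at"],3).tolist()) for r in ctrl.place_of("insert_1","scene")])
E
```

```text
[0.63   0.0739 0.186 ] [ 3.141  -0.6643 -0.0703]
(array([-0.1, -0.8, 50. ]), array([ 0.001, -0.001, -0.   ]))
[(0.91, [0.667, 0.172, 0.147]), (0.57, [0.666, 0.078, 0.143]), (0.48, [0.459, -0.258, 0.08]), (0.4, [0.461, -0.26, 0.102])]
```

>>> {"api": "carry_out", "payload": {"commands": [[0,[0,-0.3,35],[0,0,0]],[0,[0,0,14],[0,0,0]],[0,[0,0,0],[0,0,0]],[0,[0,0,0],[0,0,0]],[1,[0,0,0],[0,0,0]],[1,[0,0,0],[0,0,0]],[1,[0,0,0],[0,0,0]],[1,[0,0,0],[0,0,0]],[1,[0,0,0],[0,0,0]],[1,[0,0,0],[0,0,0]]]}}

```text
time_s: 44.9
ee_pos: [0.6601, 0.0727, 0.1462]
eef_rot: [3.141, -0.663, -0.069]
force: [-1.6, 0.4, 0.7]
grip_width: 0.0512
grip_force: 40.0
```

>>> {"api": "carry_out", "payload": {"commands": [[1,[0,0,-1],[0,0,0]],[1,[12,0,0],[0,0,0]],[1,[12,0,0],[0,0,0]],[1,[8.5,0,0],[0,0,0]],[1,[0,0,0],[0,0,0]],[1,[0,0,0],[0,0,0]],[1,[0,0,0],[0,0,0]]]}}

```text
time_s: 45.78
ee_pos: [0.6848, 0.0709, 0.1666]
eef_rot: [3.141, -0.662, -0.069]
force: [0.3, -0.3, -1.1]
grip_width: 0.0516
grip_force: 40.0
```

>>> {"api": "carry_out", "payload": {"commands": [[1,[0,0,-8],[0,0,0]],[1,[0,0,-12],[0,0,0]],[1,[0,0,-20],[0,0,0]],[1,[0,0,-30],[0,0,0]],[1,[0,0,0],[0,0,0]]]}}

```text
time_s: 46.4
ee_pos: [0.642, 0.0742, 0.2249]
eef_rot: [3.142, -0.667, -0.069]
force: [0.4, 0.7, -2.2]
grip_width: 0.0515
grip_force: 40.0
```

>>> {"api": "carry_out", "payload": {"commands": [[1,[-7.7,32.5,-24.2],[-0.004,-0.166,0.012]],[1,[-11.1,32.7,-22.5],[-0.004,-0.166,0.012]],[1,[-14.3,32.9,-20.3],[-0.004,-0.166,0.012]],[1,[-17.1,33.2,-17.5],[-0.004,-0.165,0.012]],[1,[-12.9,43.4,12],[0,0,0.014]],[1,[-12.3,43.5,12],[0,0,0.014]],[1,[-11.7,43.7,12],[0,0,0.014]],[1,[-11.1,43.9,12],[0,0,0.014]],[1,[-10.5,44,12],[0,0,0.014]],[1,[0,0,0],[0,0,0]]]}}

```text
time_s: 47.65
ee_pos: [0.4583, -0.2595, 0.2182]
eef_rot: [-3.142, 0.002, -0.193]
force: [0.4, -0.1, -1.1]
grip_width: 0.0515
grip_force: 40.0
```

>>> {"api": "carry_out", "payload": {"commands": [[1,[0,0,0],[0,0,0]],[1,[0,0,0],[0,0,0]]]}}

```text
time_s: 47.9
ee_pos: [0.4601, -0.2567, 0.2199]
eef_rot: [3.141, -0.0, -0.188]
force: [-0.7, -0.9, -1.3]
grip_width: 0.052
grip_force: 40.0
```

```bash
python3 - <<'E'
from h import *
d=ctrl.camera("scene");cv2.imwrite("pics/c7.png",cv2.resize(d["img"][100:270,300:480],None,fx=3.4,fy=3.4))
o=ctrl.get_obs();print(o["time_s"],o["ee_pos"].round(4),o["eef_rot"].round(4),o["grip_width"])
print(rp([CX-.002,CY,.1205],DN(-.19)))
print([(round(float(r["score"]),2),np.round(r["at"],3).tolist()) for r in ctrl.place_of("insert_1","scene")])
E
```

```text
47.95 [ 0.4601 -0.2567  0.22  ] [ 3.1411e+00 -3.0000e-04 -1.8800e-01] 0.0514562573778649
(array([ 0.1,  0.8, 99.5]), array([ 0.001, -0.   ,  0.002]))
[(0.73, [0.478, 0.009, 0.064]), (0.69, [0.667, 0.169, 0.148]), (0.65, [0.462, -0.258, 0.078]), (0.63, [0.463, -0.259, 0.104])]
```

View pics/c7.png

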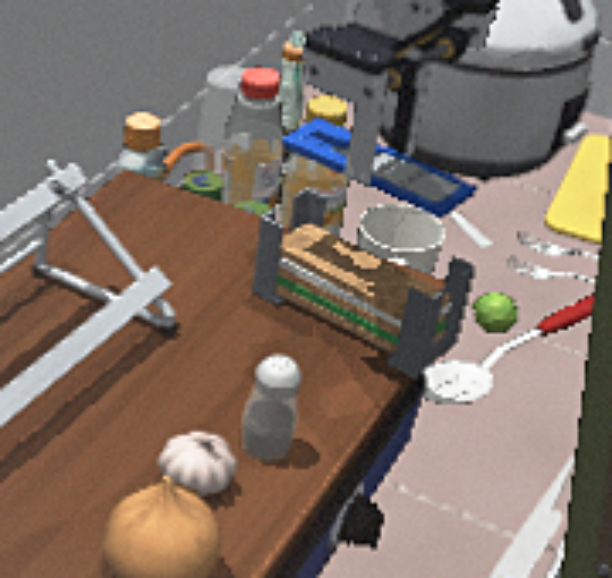

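The blue insert is level above a straight stack. Lowering.

>>> {"api": "carry_out", "payload": {"commands": [[1,[0,0.4,40],[0,0,0]],[1,[0,0,25],[0,0,0]],[1,[0,0,14],[0,0,0]],[1,[0,0,0],[0,0,0]],[1,[0,0,12],[0,0,0]],[1,[0,0,5],[0,0,0]],[1,[0,0,2.5],[0,0,0]],[1,[0,0,0],[0,0,0]],[1,[0,0,0],[0,0,0]],[1,[0,0,0],[0,0,0]]]}}

```text
time_s: 49.25
ee_pos: [0.4595, -0.2578, 0.1215]
eef_rot: [3.141, -0.0, -0.189]
force: [0.0, -0.6, -1.2]
grip_width: 0.0515
grip_force: 40.0
```

>>> {"api": "carry_out", "payload": {"commands": [[1,[0,0,0.7],[0,0,0]],[0,[0,0,0],[0,0,0]],[0,[0,0,0],[0,0,0]],[0,[0,0,0],[0,0,0]],[0,[0,0,0],[0,0,0]],[0,[0,0,-40],[0,0,0]],[0,[0,0,-60],[0,0,0]],[0,[0,0,-10],[0,0,0]],[0,[0,0,0],[0,0,0]]]}}

```text
time_s: 50.38
ee_pos: [0.4594, -0.2578, 0.2305]
eef_rot: [3.141, -0.0, -0.189]
force: [0.3, -0.6, -0.2]
grip_width: 0.094
grip_force: 0.0
```

```bash
python3 - <<'E'
from h import *
guards()
o=ctrl.get_obs();print(o["ee_pos"])
plan([([.4625,.342,.23],DN(-.026),59)])
S=([.4625,.342,.23],DN(-.026))
plan([(cad(.23),DN(-.19),58)],S,1)
E
```

```text
top 0.95 (array([0.464 , 0.3405]), array([0.4644, 0.3404]), 156, 53, -0.033)
[(0.96, [0.464, 0.343, 0.065])]
scene 0.75 (array([0.4575, 0.3482]), array([0.4541, 0.3486]), 160, 58, -0.046)
[(0.77, [0.46, 0.343, 0.069])]
[ 0.45921952 -0.25762732  0.2295433 ]
[[0,[-10,-53.6,-0.0],[0,0,-0.015]],[0,[-9.2,-53.7,-0.0],[0,0,-0.015]],[0,[-8.4,-53.9,-0.0],[0,0,-0.015]],[0,[-7.5,-54.0,-0.0],[0,0,-0.015]],[0,[-6.7,-54.1,-0.0],[0,0,-0.015]],[0,[-5.9,-54.2,-0.0],[0,0,-0.015]],[0,[-5.1,-54.3,-0.0],[0,0,-0.015]],[0,[-4.3,-54.3,-0.0],[0,0,-0.015]],[0,[-3.5,-54.4,-0.0],[0,0.001,-0.014]],[0,[-2.7,-54.4,-0.0],[0,0,-0.015]],[0,[-1.9,-54.5,-0.1],[-0.001,0.001,-0.014]],"--"]
[[1,[1.4,54.5,0.0],[0,0,0.015]],[1,[2.2,54.5,0.0],[0,0,0.015]],[1,[3.0,54.4,0.0],[0,0,0.015]],[1,[3.8,54.4,0.0],[0,0,0.015]],[1,[4.6,54.3,0.0],[0,0,0.015]],[1,[5.5,54.2,0.0],[0,0,0.015]],[1,[6.3,54.1,0.0],[0,0,0.015]],[1,[7.1,54.0,0.0],[0,0,0.015]],[1,[7.9,53.9,0.0],[0,0,0.015]],[1,[8.6,53.8,0.0],[0,0,0.014]],[1,[9.4,53.7,0.0],[0,0,0.015]],"--"]
```

>>> {"api": "carry_out", "payload": {"commands": [[0,[-10,-53.6,0],[0,0,-0.015]],[0,[-9.2,-53.7,0],[0,0,-0.015]],[0,[-8.4,-53.9,0],[0,0,-0.015]],[0,[-7.5,-54,0],[0,0,-0.015]],[0,[-6.7,-54.1,0],[0,0,-0.015]],[0,[-5.9,-54.2,0],[0,0,-0.015]],[0,[-5.1,-54.3,0],[0,0,-0.015]],[0,[-4.3,-54.3,0],[0,0,-0.015]],[0,[-3.5,-54.4,0],[0,0,-0.014]],[0,[-2.7,-54.4,0],[0,0,-0.015]]]}}

```text
time_s: 51.92
ee_pos: [0.4621, 0.2891, 0.23]
eef_rot: [3.141, 0.001, -0.04]
force: [1.2, -0.1, 0.7]
grip_width: 0.0941
grip_force: 0.0
```

>>> {"api": "carry_out", "payload": {"commands": [[0,[-1.9,-54.5,0],[0,0,-0.014]],[0,[0,0,50],[0,0,0]],[0,[0,0,50],[0,0,0]],[0,[0,0,30],[0,0,0]],[0,[0,0,0],[0,0,0]],[0,[0,0,0],[0,0,0]],[0,[0,0,0],[0,0,0]]]}}

```text
time_s: 52.8
ee_pos: [0.4633, 0.3422, 0.1019]
eef_rot: [-3.141, -0.002, -0.026]
force: [-0.0, 1.0, 0.4]
grip_width: 0.0937
grip_force: 0.0
```

```bash
python3 - <<'E'
from h import *
o=ctrl.get_obs();print(o["ee_pos"].round(4),o["eef_rot"].round(4),rp([.4625,.342,.07],DN(-.026)))
E
```

```text
[0.4633 0.3422 0.1019] [-3.1405e+00 -1.8000e-03 -2.6400e-02] (array([-0.8,  0.2, 31.9]), array([-0.001, -0.002, -0.   ]))
```

>>> {"api": "carry_out", "payload": {"commands": [[0,[0,0,20],[0,0,0]],[0,[0,0,10.5],[0,0,0]],[0,[0,0,0],[0,0,0]],[0,[0,0,0],[0,0,0]],[1,[0,0,0],[0,0,0]],[1,[0,0,0],[0,0,0]],[1,[0,0,0],[0,0,0]],[1,[0,0,0],[0,0,0]],[1,[0,0,0],[0,0,0]],[1,[0,0,0],[0,0,0]]]}}

```text
time_s: 54.05
ee_pos: [0.4627, 0.3418, 0.0699]
eef_rot: [3.141, 0.0, -0.026]
force: [-0.2, -0.3, 0.5]
grip_width: 0.0517
grip_force: 40.0
```

>>> {"api": "carry_out", "payload": {"commands": [[1,[0,0,-40],[0,0,0]],[1,[0,0,-60],[0,0,0]],[1,[0,0,-60],[0,0,0]],[1,[1.4,54.5,0],[0,0,0.015]],[1,[2.2,54.5,0],[0,0,0.015]],[1,[3,54.4,0],[0,0,0.015]],[1,[3.8,54.4,0],[0,0,0.015]],[1,[4.6,54.3,0],[0,0,0.015]],[1,[5.5,54.2,0],[0,0,0.015]],[1,[6.3,54.1,0],[0,0,0.015]]]}}

```text
time_s: 55.3
ee_pos: [0.462, -0.0414, 0.2302]
eef_rot: [3.141, -0.0, -0.132]
force: [0.4, -0.6, 0.2]
grip_width: 0.0518
grip_force: 40.0
```

>>> {"api": "carry_out", "payload": {"commands": [[1,[7.1,54,0],[0,0,0.015]],[1,[7.9,53.9,0],[0,0,0.015]],[1,[8.6,53.8,0],[0,0,0.014]],[1,[9.4,53.7,0],[0,0,0.015]],[1,[0,0,20],[0,0,0]],[1,[0,0,0],[0,0,0]],[1,[0,0,0],[0,0,0]],[1,[0,0,0],[0,0,0]]]}}

```text
time_s: 56.3
ee_pos: [0.4624, -0.2572, 0.211]
eef_rot: [3.141, -0.001, -0.189]
force: [-0.3, 0.7, -1.0]
grip_width: 0.0516
grip_force: 40.0
```

```bash
python3 - <<'E'
from h import *
o=ctrl.get_obs();print(o["ee_pos"].round(4),o["eef_rot"].round(4),o["grip_width"])
print(rp(cad(.1305),DN(-.19)))
d=ctrl.camera("scene");cv2.imwrite("pics/c8.png",cv2.resize(d["img"][100:270,300:480],None,fx=3.4,fy=3.4))
print([(round(float(r["score"]),2),np.round(r["at"],3).tolist()) for r in ctrl.place_of("guard_1","scene")if r["at"][1]<-.1])
E
```

```text
[ 0.4624 -0.2572  0.211 ] [ 3.1408e+00 -1.1000e-03 -1.8940e-01] 0.05161811377578718
(array([-0.4,  0.3, 80.5]), array([ 0.001, -0.001,  0.001]))
[(0.79, [0.46, -0.255, 0.211]), (0.68, [0.459, -0.256, 0.072]), (0.53, [0.464, -0.257, 0.092]), (0.48, [0.459, -0.259, 0.108])]
```

View pics/c8.png

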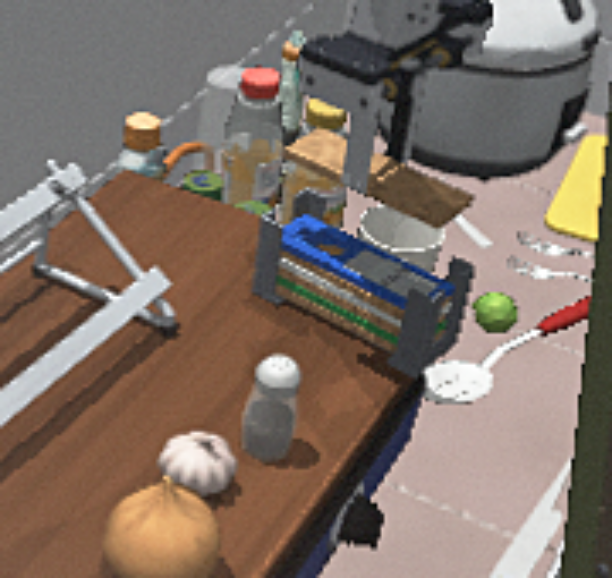

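The stack is straight with blue on top, and the last guard hangs level above it. Lowering.

>>> {"api": "carry_out", "payload": {"commands": [[1,[-0.3,0.2,35],[0,0,0]],[1,[0,0,20],[0,0,0]],[1,[0,0,10],[0,0,0]],[1,[0,0,0],[0,0,0]],[1,[0,0,10],[0,0,0]],[1,[0,0,4],[0,0,0]],[1,[0,0,0],[0,0,0]],[1,[0,0,0],[0,0,0]],[1,[0,0,0],[0,0,0]]]}}

```text
time_s: 57.52
ee_pos: [0.4617, -0.2579, 0.1313]
eef_rot: [3.141, -0.0, -0.19]
force: [0.1, -0.7, -0.1]
grip_width: 0.0515
grip_force: 40.0
```

```bash
python3 - <<'E'
from h import *
k=.15
plan([(cad(.24),DN(-.19),64),(rackp(k,-2,80),TL,57)],(cad(.1305),DN(-.19)))
plan([([.56,.03,.29],DN(-.11),50),([CX-.002,CY,.22],DN(-.19),56)],(rackp(k,30.5,72),TL),1)
E
```

```text
[[0,[0,0,-54.7],[0,0,0.0]],[0,[0,0,-54.8],[0,0,0.0]],"--",[0,[8.1,-50.6,3.5],[0.004,0.074,-0.013]],[0,[8.4,-50.4,4.3],[0.004,0.074,-0.013]],[0,[8.7,-50.3,5.1],[0.005,0.073,-0.013]],[0,[9.0,-50.2,6.0],[0.004,0.074,-0.013]],[0,[9.2,-50,6.9],[0.005,0.073,-0.013]],[0,[9.3,-49.9,7.8],[0.004,0.074,-0.013]],[0,[9.3,-49.7,8.7],[0.004,0.073,-0.012]],[0,[9.2,-49.6,9.6],[0.005,0.074,-0.013]],[0,[9.2,-49.3,10.4],[0.004,0.073,-0.012]],"--"]
[[1,[-5.3,37.4,-25.5],[-0.003,-0.166,0.01]],[1,[-9.0,37.5,-24.2],[-0.003,-0.166,0.01]],[1,[-12.5,37.7,-22.3],[-0.004,-0.166,0.009]],[1,[-15.7,37.9,-19.9],[-0.003,-0.165,0.01]],"--",[1,[-11.3,49.5,11.6],[0,0,0.013]],[1,[-10.6,49.6,11.7],[0,0,0.013]],[1,[-10,49.7,11.6],[0,0,0.013]],[1,[-9.4,49.9,11.7],[0,0,0.014]],[1,[-8.6,50,11.6],[0,0,0.013]],[1,[-8.0,50,11.7],[0,0,0.014]],"--"]
```

>>> {"api": "carry_out", "payload": {"commands": [[1,[0,0,0.7],[0,0,0]],[0,[0,0,0],[0,0,0]],[0,[0,0,0],[0,0,0]],[0,[0,0,0],[0,0,0]],[0,[0,0,0],[0,0,0]],[0,[0,0,-54.7],[0,0,0]],[0,[0,0,-54.8],[0,0,0]],[0,[8.1,-50.6,3.5],[0.004,0.074,-0.013]],[0,[8.4,-50.4,4.3],[0.004,0.074,-0.013]],[0,[8.7,-50.3,5.1],[0.005,0.073,-0.013]]]}}

```text
time_s: 58.78
ee_pos: [0.5144, -0.112, 0.2296]
eef_rot: [-3.133, -0.224, -0.152]
force: [1.1, 0.3, 0.6]
grip_width: 0.0939
grip_force: 0.0
```

>>> {"api": "carry_out", "payload": {"commands": [[0,[9,-50.2,6],[0.004,0.074,-0.013]],[0,[9.2,-50,6.9],[0.005,0.073,-0.013]],[0,[9.3,-49.9,7.8],[0.004,0.074,-0.013]],[0,[9.3,-49.7,8.7],[0.004,0.073,-0.012]],[0,[9.2,-49.6,9.6],[0.005,0.074,-0.013]],[0,[9.2,-49.3,10.4],[0.004,0.073,-0.012]],[0,[0,0,30],[0,0,0]],[0,[0,0,0],[0,0,0]],[0,[0,0,0],[0,0,0]],[0,[0,0,0],[0,0,0]]]}}

```text
time_s: 60.02
ee_pos: [0.6374, 0.1736, 0.1862]
eef_rot: [-3.141, -0.664, -0.072]
force: [0.4, -0.0, 0.8]
grip_width: 0.0943
grip_force: 0.0
```

```bash
python3 - <<'E'
from h import *
o=ctrl.get_obs();print(o["ee_pos"].round(4),o["eef_rot"].round(4),o["qpos"].round(2))
print(rp(rackp(.15,-2,1),TL))
E
```

```text
[0.6374 0.1736 0.1862] [-3.1415 -0.664  -0.0717] [ 0.3   0.28  1.73 -0.45  0.54  2.26]
(array([-0.6, -0.9, 49.9]), array([ 0.001, -0.001, -0.001]))
```

>>> {"api": "carry_out", "payload": {"commands": [[0,[-0.3,-0.4,35],[0,0,0]],[0,[0,0,14],[0,0,0]],[0,[0,0,0],[0,0,0]],[0,[0,0,0],[0,0,0]],[1,[0,0,0],[0,0,0]],[1,[0,0,0],[0,0,0]],[1,[0,0,0],[0,0,0]],[1,[0,0,0],[0,0,0]],[1,[0,0,0],[0,0,0]],[1,[0,0,0],[0,0,0]]]}}

```text
time_s: 61.28
ee_pos: [0.6672, 0.1723, 0.1461]
eef_rot: [3.141, -0.662, -0.071]
force: [-1.3, 0.7, 1.3]
grip_width: 0.0513
grip_force: 40.0
```

>>> {"api": "carry_out", "payload": {"commands": [[1,[0,0,-1],[0,0,0]],[1,[12,0,0],[0,0,0]],[1,[12,0,0],[0,0,0]],[1,[8.5,0,0],[0,0,0]],[1,[0,0,0],[0,0,0]],[1,[0,0,0],[0,0,0]],[1,[0,0,0],[0,0,0]]]}}

```text
time_s: 62.15
ee_pos: [0.692, 0.1705, 0.1666]
eef_rot: [3.141, -0.662, -0.07]
force: [-0.5, -1.0, -1.2]
grip_width: 0.0515
grip_force: 40.0
```

>>> {"api": "carry_out", "payload": {"commands": [[1,[0,0,-8],[0,0,0]],[1,[0,0,-12],[0,0,0]],[1,[0,0,-20],[0,0,0]],[1,[0,0,-30],[0,0,0]],[1,[0,0,0],[0,0,0]]]}}

```text
time_s: 62.78
ee_pos: [0.6491, 0.1741, 0.2249]
eef_rot: [-3.14, -0.666, -0.071]
force: [0.5, 1.0, -1.6]
grip_width: 0.0515
grip_force: 40.0
```

>>> {"api": "carry_out", "payload": {"commands": [[1,[-5.3,37.4,-25.5],[-0.003,-0.166,0.01]],[1,[-9,37.5,-24.2],[-0.003,-0.166,0.01]],[1,[-12.5,37.7,-22.3],[-0.004,-0.166,0.009]],[1,[-15.7,37.9,-19.9],[-0.003,-0.165,0.01]],[1,[-11.3,49.5,11.6],[0,0,0.013]],[1,[-10.6,49.6,11.7],[0,0,0.013]],[1,[-10,49.7,11.6],[0,0,0.013]],[1,[-9.4,49.9,11.7],[0,0,0.014]],[1,[-8.6,50,11.6],[0,0,0.013]],[1,[-8,50,11.7],[0,0,0.014]]]}}

```text
time_s: 64.03
ee_pos: [0.4586, -0.259, 0.219]
eef_rot: [3.141, 0.001, -0.192]
force: [1.4, 0.4, -1.2]
grip_width: 0.0513
grip_force: 40.0
```

>>> {"api": "carry_out", "payload": {"commands": [[1,[0,0,0],[0,0,0]],[1,[0,0,0],[0,0,0]],[1,[0,0,0],[0,0,0]],[1,[0,0,0],[0,0,0]]]}}

```text
time_s: 64.53
ee_pos: [0.4597, -0.2565, 0.2201]
eef_rot: [3.141, 0.0, -0.19]
force: [0.2, -0.1, -1.1]
grip_width: 0.0518
grip_force: 40.0
```

```bash
python3 - <<'E'
from h import *
d=ctrl.camera("scene");cv2.imwrite("pics/c9.png",cv2.resize(d["img"][100:270,300:480],None,fx=3.4,fy=3.4))
o=ctrl.get_obs();print(o["time_s"],o["ee_pos"].round(4),o["eef_rot"].round(4),o["grip_width"])
print(rp([CX-.002,CY,.1395],DN(-.19)))
E
```

```text
64.575 [ 0.4596 -0.2567  0.2201] [ 3.1413e+00  1.0000e-04 -1.9000e-01] 0.051425032784485084
(array([ 0.5,  0.7, 80.6]), array([ 0.,  0., -0.]))
```

View pics/c9.png

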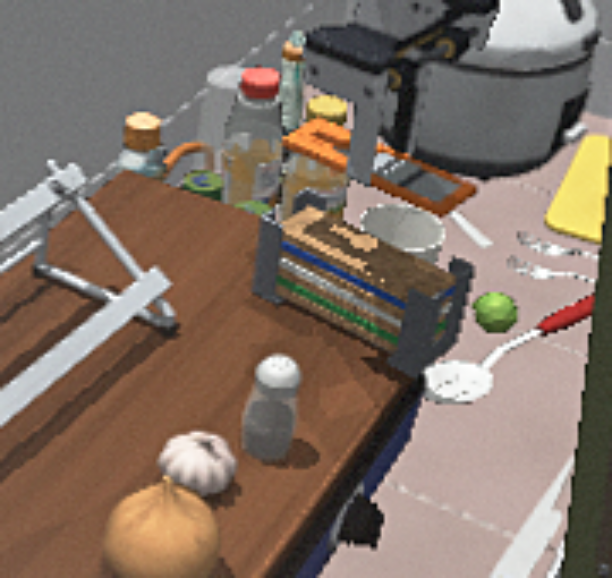

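The orange insert is level above the last guard. Lowering and releasing.

>>> {"api": "carry_out", "payload": {"commands": [[1,[0.4,0.6,35],[0,0,0]],[1,[0,0,20],[0,0,0]],[1,[0,0,8],[0,0,0]],[1,[0,0,0],[0,0,0]],[1,[0,0,10],[0,0,0]],[1,[0,0,5],[0,0,0]],[1,[0,0,2],[0,0,0]],[1,[0,0,0],[0,0,0]],[1,[0,0,0],[0,0,0]],[1,[0,0,0],[0,0,0]]]}}

```text
time_s: 65.82
ee_pos: [0.4596, -0.258, 0.14]
eef_rot: [3.141, 0.0, -0.191]
force: [-0.0, -0.1, -1.1]
grip_width: 0.0513
grip_force: 40.0
```

>>> {"api": "carry_out", "payload": {"commands": [[1,[0,0,0.7],[0,0,0]],[0,[0,0,0],[0,0,0]],[0,[0,0,0],[0,0,0]],[0,[0,0,0],[0,0,0]],[0,[0,0,0],[0,0,0]],[0,[0,0,-30],[0,0,0]],[0,[0,0,-60],[0,0,0]],[0,[-50,0,-20],[0,0,0]],[0,[-50,0,0],[0,0,0]],[0,[0,0,0],[0,0,0]]]}}

```text
time_s: 67.08
ee_pos: [0.3597, -0.2386, 0.25]
eef_rot: [3.141, -0.001, -0.192]
force: [0.5, -0.1, 0.6]
grip_width: 0.0937
grip_force: 0.0
```

>>> {"api": "carry_out", "payload": {"commands": [[0,[0,0,0],[0,0,0]],[0,[0,0,0],[0,0,0]],[0,[0,0,0],[0,0,0]],[0,[0,0,0],[0,0,0]]]}}

```text
time_s: 67.58
ee_pos: [0.3617, -0.2389, 0.249]
eef_rot: [-3.141, 0.001, -0.191]
force: [0.0, 0.7, -0.4]
grip_width: 0.0938
grip_force: 0.0
```

```bash
python3 - <<'E'
from h import *
for c in("scene","top"):
    d=ctrl.camera(c)
    if c=="scene":cv2.imwrite("pics/c10.png",cv2.resize(d["img"][100:300,270:480],None,fx=2.9,fy=2.9))
    for t in("insert_1","guard_1","onion","garlic","salt_shaker"):print(t,[(round(float(r["score"]),2),np.round(r["at"],3).tolist()) for r in ctrl.place_of(t,c)][:5])
E
```

```text
insert_1 [(0.98, [0.462, -0.26, 0.139]), (0.65, [0.465, -0.26, 0.1]), (0.62, [0.46, -0.254, 0.078]), (0.4, [0.464, -0.254, 0.12])]
guard_1 [(0.66, [0.457, -0.259, 0.106]), (0.64, [0.465, -0.258, 0.091]), (0.52, [0.46, -0.257, 0.071]), (0.44, [0.459, -0.256, 0.13])]
onion [(0.81, [0.452, 0.105, 0.064])]
garlic [(0.79, [0.471, 0.008, 0.064])]
salt_shaker [(0.86, [0.451, -0.063, 0.066])]
insert_1 [(0.94, [0.459, -0.261, 0.133])]
guard_1 [(0.66, [0.462, -0.259, 0.129]), (0.41, [0.459, -0.255, 0.107])]
onion [(0.71, [0.46, -0.257, 0.108]), (0.63, [0.45, 0.106, 0.065])]
garlic []
salt_shaker [(0.56, [0.446, -0.064, 0.066])]
```

View pics/c10.png

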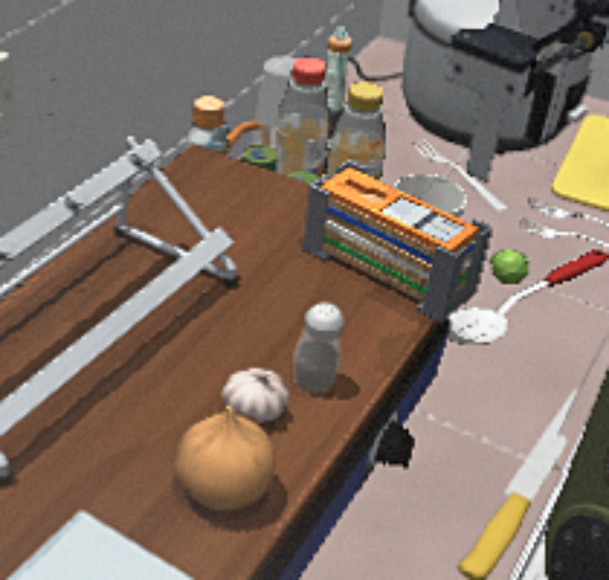

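The picture shows the full stack seated in the caddy around (395,240), with the rack empty and the bystanders where they were. Handing in.

```bash
python3 -c "
from station import ctrl
print(ctrl.hand_in())"
```

```text
the job is handed in; nothing more can be done
None
```

All four inserts are stacked flat, cutting face up, in the caddy with a cork guard under each, the onion, garlic and salt shaker were not disturbed, and the job was handed in at about 68 s; the hand-in call returned no verdict.

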